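# Fetch the hemmed-in ferrule

## Robot

A 7-joint arm with a two-finger parallel gripper is mounted at the origin on a cart in front of the work surface, level with it; the furniture and walls round the work are solid. World frame = base frame: x ahead of the robot, y to its left, z up, the work surface at z = 0. Lengths are in mm, angles in rad, forces in N, time in s.
With the tool pointing down it reaches from about 400 to 850 mm from the base axis. Payload 4.5 kg.
Tool frame: the origin (TCP) lies at the very end of the fingers, on their centre line; the grasp point (between the pads) lies 19 mm behind it; z points along the fingers, x is the direction in which the jaws open and shut, and the axes are right-handed (so a half turn about z gives the same grasp; the last joint's range is limited). The gripper opens to 88 mm and grips with 3 to 60 N. Pads are 18 mm wide; open, the fingers measure 123 mm over their backs; the gripper's body (75 mm by 187 mm) begins 45 mm behind the grasp point.
Start: joints at [-1.175, 0.689, -0.195, 1.565, 0.157, 0.902, -0.215], TCP at [221.206, 584.569, 238.743] pointing down, gripper open.
Joint ranges: [-3.01, 3.01], [-0.46, 2.08], [-1.47, 1.51], [0.13, 2.56], [-1, 4.14], [0.04, 2.09], [-2.66, 2.66]. Speed limits (rad/s): [2.57, 2.57, 3.14, 3.14, 3.14, 3.14, 3.14].

## Interface

Orientations are given as a 3x3 rotation matrix whose columns are the frame's x, y, z axes.
In Python, from workcell import env, vision gives the robot as it stands. The module is installed in compiled form; this text tells all that it offers.
- The arm moves only by the tool play_rows, never from a script. Its argument "moves" is text: rows parted by semicolons, each of 7 numbers parted by spaces: the finger opening in cm, from 0 to 8.81, then the shift along the tool's x, y, z in cm, then the turn, a rotation vector about the tool's x, y, z in degrees. In form: jaw tx ty tz wx wy wz; .... A call has 1 to 5 rows; each row shifts and turns the pose as measured when the row begins, along the tool's axes as they then stand; what a row does not reach is not made up. A row lasts 1/12 s, in which the tool goes at most 41.7 mm and 7.16 degrees, less where a joint would pass 70% of its speed; a pose out of reach is approached as far as the arm can. A call is refused whole if a number of a shift passes 4.17 or a number of a turn 7.16, either way. A call with a gripper value outside its range is refused whole. The fingers move at their own pace and stop on an object; "squeeze" is the grip in N (left out, the last holds). Time passes only in rows, so rows that do not move let the fingers close. It gives the time, the measured TCP pose, the force and the opening at its end, in the units of the state.
- env.sense(): the state, without advancing time (a new reading comes with each control period).
- vision.grab_frame(name): name is "scene" or "top"; returns the picture (420x560x3 uint8, red, green, blue); there is no depth.
- vision.get_calibration(name): a dict with "camera_matrix" (3x3 intrinsics, pixels), "R" (3x3) and "t" (3): a world point X has camera coordinates R X + t. Camera axes: x right, y down, z forward; pixel columns grow to the right and rows downward; lengths in mm; the calibration is good to about 2 mm. A picture is of the moment at which its call begins. get_calibration takes no time and is no camera call.
- env.sign_off(): hands the job in, once; it reports no verdict.
Trained networks look in the newest picture that a camera, given by its name, has taken for a name from the list of things; names that differ only in an ending like _2 or _b are one class to them, and where a whole thing is asked for, a point or a joint stands for the part that bears it (a point fixed in the world has none). Each returns a list of dicts, best first, with "score" (0 to 1); they miss things now and then, are a little off and sometimes report something else, mostly with a low value. They report only what shows in the picture. A call takes as long as a camera call. They do not tell look-alikes from the thing itself.
- vision.look_for(camera, name): "location" ([column, row] in pixels, amid what is visible of it).
- vision.regions_of(camera, name): "pixels" (420x560 bool, what is visible of it) and "location" ([column, row] in pixels, amid what is visible of it).
The state is a dict: "time_s": time; "q": joint angles; "qvel": joint speeds; "joint_efforts": joint torques, N m; "eef_pos": TCP position; "orientation": TCP orientation; "wrist_force": force on the tool from outside, world axes, zero at the start; "moment": the same for the moment, N m; "grip_width": finger opening in mm.
Only numpy, scipy, OpenCV 4.12 (cv2) and the standard library are available. Lean on these libraries where they do the work, as an engineer would, in place of code of your own. Each camera call takes 0.05 s, during which the arm holds its last target. There are 200 camera calls.

## Task

The pale metal ferrule stands in the middle of the plywood board, hemmed in between the tan bottle and the small light grey cup. First stand the bottle and the cup side by side on the black mat, then set the ferrule, flange down, in the middle of the blue dish, and only then put the bottle and the cup back upright, each on the grey seat of the board that it came from and turned as it was. Leave the nozzle, the tape roll and the marker alone.

Things in the scene. Friction and masses are not known exactly. Their poses are not given: they have to be found in the camera images.
- bottle_mid (a point): tan oval bottle with white shoulder and nozzle top, standing upright on one end seat of the board; 26 mm thick (its x), 52 mm wide (its y), 97 mm high overall (the oval body reaches 80 mm, the neck on top is 15 mm across). Point at its centre, 48.5 mm above its underside; z up. Thin side along the board's x at the start; half a turn makes no difference. 50 to 110 g
- cup_mid (a point): small light grey round open cup, standing upright on the other end seat; 58 mm across at the rim, 46 mm at the foot, 61 mm high. Point at its centre, 30.5 mm above its underside; z up; its yaw is arbitrary. Light, 25 to 50 g
- ferrule_mid (a point): pale metal ferrule (short flanged collar) on the middle seat, flange down; flange 50 mm across at the foot, collar narrowing above it, 30 mm high; treat as solid. Point at its centre, 15 mm above its underside; z up. 100 to 190 g
- station: fixed plywood board, 100 (its x) x 196 (its y) x 10 mm; origin: centre of underside, z up. Three flush grey seats along y: ends at +57 and -57 mm (bottle and cup, either way), middle at 0. At x = +34 and -34 mm stand aluminium stops, 8 mm thick, 44 long (y), tops 40 mm above the table: the ferrule can be gripped only along y, where bottle and cup leave about 6 mm
- side_mat: flat black rubber mat, fixed, 130 mm (its x) by 190 mm (its y), 3 mm thick: the place to set things aside; origin at the centre of its underside. It lies to one side of the board, left or right
- dish: round blue shallow dish, fixed, 98 mm across; flat floor 92 mm across, 4 mm above the table, rim 8 mm above the table; origin at the centre of its underside. It lies on the other side of the board from the mat
- nozzle: bystander: spare white filling nozzle, standing on its 32 mm flange, 67 mm high, beyond the work, to the left; origin at the centre of its underside
- tape: bystander: roll of tape lying flat, 103 mm across, 48 mm high, beyond the board, left of the hand press; origin at the centre of its underside
- marker: bystander: white felt marker with black cap lying along y, 133 mm long, 17 mm thick, between the robot and the board; origin under its middle
Things that resemble listed ones, but are neither listed nor needed, are in the scene too. Of the things like the part that bears ferrule_mid, leave any that is orange; of the rest the smaller one is meant.

How it is judged (in metres and radians):
On the way, in this order (a step that is already met when the one before it is completed fails the run):
1. bottle and cup both stand on the mat, let go, the ferrule not yet in the dish (x of bottle_mid in the frame of side_mat between -0.065 and 0.065 m and y of bottle_mid in the frame of side_mat between -0.095 and 0.095 m and z of bottle_mid in the frame of side_mat below 0.0635 m and angle between each of bottle_mid, cup_mid's own z axis and vertical below 0.15 rad and x of cup_mid in the frame of side_mat between -0.065 and 0.065 m and y of cup_mid in the frame of side_mat between -0.095 and 0.095 m and z of cup_mid in the frame of side_mat below 0.0455 m and contact force between the fingers and bottle below 0.2 N and linear speed of each of bottle, cup below 0.03 m/s and contact force between the fingers and cup below 0.2 N and horizontal distance between ferrule_mid and dish above 0.06 m), for 0.2 s.
2. ferrule sits in the dish, let go, while bottle and cup still stand on the mat (horizontal distance between ferrule_mid and dish below 0.015 m and z of ferrule_mid in the frame of dish below 0.025 m and angle between ferrule_mid's own z axis and vertical below 0.12 rad and x of bottle_mid in the frame of side_mat between -0.065 and 0.065 m and y of bottle_mid in the frame of side_mat between -0.095 and 0.095 m and z of bottle_mid in the frame of side_mat below 0.0635 m and angle between each of bottle_mid, cup_mid's own z axis and vertical below 0.15 rad and x of cup_mid in the frame of side_mat between -0.065 and 0.065 m and y of cup_mid in the frame of side_mat between -0.095 and 0.095 m and z of cup_mid in the frame of side_mat below 0.0455 m and contact force between the fingers and ferrule below 0.2 N and linear speed of ferrule below 0.03 m/s), for 0.2 s.
At the end, for the whole second after the job is handed in: The ferrule lies flange down in the dish, within 15 mm of its centre; the bottle and the cup stand upright on the board again, each within 15 mm of where it stood at the start, the bottle turned within 0.25 rad of the board's direction (either way round); all let go and at rest (horizontal distance between ferrule_mid and dish below 0.015 m and z of ferrule_mid in the frame of dish below 0.025 m and angle between each of ferrule_mid, bottle_mid, cup_mid's own z axis and vertical below 0.12 rad and distance of each of bottle_mid, cup_mid from where it was at the start of the episode below 0.015 m and angle between the x axis of bottle_mid and the x axis of station, either way round below 0.25 rad and contact force between the fingers and bottle below 0.2 N and linear speed of each of bottle, cup, ferrule below 0.03 m/s and contact force between the fingers and cup below 0.2 N and contact force between the fingers and ferrule below 0.2 N); the robot touches nothing.
It fails at once if the spare nozzle is pushed more than 20 mm (distance of nozzle from where it was at the start of the episode above 0.02 m).
It fails at once if the tape roll is pushed more than 20 mm (distance of tape from where it was at the start of the episode above 0.02 m).
It fails at once if the marker is pushed more than 20 mm (distance of marker from where it was at the start of the episode above 0.02 m).
It fails at once if the bottle, the cup or the ferrule is tipped over (angle between any of bottle_mid, cup_mid, ferrule_mid's own z axis and vertical above 0.8 rad).
It also fails if it takes over 120 s, if anything falls off the work surface, if the arm or the gripper's body presses on something with over 40 N, if the wrist force passes 120 N, or if a joint passes its speed limit or range.

## Working session

There is one attempt and no reset: what is moved stays moved. The work goes in short steps, Python scripts to look and compute and a tool call to move; the robot and the scene stay as the last step left them, time stands still between calls to the robot, and variables do not carry over. Pictures are saved under pics/ and viewed, about 12 in all and at most 16, crops included, and the job is handed in when it is done.

Besides the shell and the picture viewer there is one more tool, called after "Call:" as name(argument=value, ...) on one line, values as JSON. play_rows: Moves the arm, as the interface text tells. Its arguments: {"type":"object","properties":{"moves":{"type":"string"},"squeeze":{"type":"number"}},"required":["moves"]}

```bash
mkdir -p pics; cat > h.py <<'E'
import numpy as np, cv2
from workcell import env, vision
def grab(c,fn=None):
    im=vision.grab_frame(c)
    if fn: cv2.imwrite('pics/'+fn,cv2.cvtColor(im,cv2.COLOR_RGB2BGR))
    return im
def ray(c,p):
    k=vision.get_calibration(c);K,R,t=[np.array(k[a],float) for a in('camera_matrix','R','t')]
    d=R.T@np.linalg.solve(K,[p[0],p[1],1.]);return -R.T@t,d
def atz(c,p,z):
    o,d=ray(c,p);return o+d*(z-o[2])/d[2]
def proj(c,X):
    k=vision.get_calibration(c);K,R,t=[np.array(k[a],float) for a in('camera_matrix','R','t')]
    v=K@(R@np.array(X,float)+t);return v[:2]/v[2]
E
python3 - <<'E'
from h import *
np.set_printoptions(precision=1,suppress=True)
for c in('top','scene'):
    grab(c,c+'0.png'); print(c,ray(c,(280,210))[0])
    for n,z in(('bottle_mid',48),('cup_mid',30),('ferrule_mid',15),('station',10),('side_mat',3),('dish',4),('nozzle',30),('tape',48),('marker',8)):
        for r in vision.regions_of(c,n)[:4]:
            if r['score']>.25: print(n,round(r['score'],2),np.array(r['location']),r['pixels'].sum(),atz(c,r['location'],z))
print(env.sense()['time_s'],env.sense()['orientation'])
E
```

```text
top [ 354.5   20.1 1258. ]
bottle_mid 0.76 [313.9 211.6] 297 [548.  -67.6  48. ]
cup_mid 0.73 [261.1 209. ] 459 [557.9  56.3  30. ]
ferrule_mid 0.85 [287.9 163.7] 398 [672.   -8.6  15. ]
ferrule_mid 0.7 [286.8 213.6] 251 [548.8  -4.8  15. ]
ferrule_mid 0.53 [223.7 216.5] 222 [542.7 146.2  15. ]
station 0.95 [289.2 217.2] 2344 [540.8 -10.6  10. ]
side_mat 0.71 [402.1 233.7] 4312 [ 500.  -282.8    3. ]
side_mat 0.62 [202.7 128.4] 129 [766.5 202.3   3. ]
dish 0.67 [289.3 215.7] 193 [545.4 -11.1   4. ]
dish 0.66 [163.2 228.2] 1287 [516.9 292.    4. ]
nozzle 0.71 [205.4 131.4] 157 [750.  191.7  30. ]
tape 0.71 [339.8 101.4] 1012 [ 818.8 -135.5   48. ]
marker 0.66 [279.2 287.6] 420 [373.9  14.5   8. ]
scene [-108.3 -578.4  601.9]
bottle_mid 0.61 [295.4 240.3] 744 [560.2 -59.7  48. ]
cup_mid 0.91 [254.2 226.1] 655 [568.  70.  30.]
ferrule_mid 0.96 [314.4 224. ] 563 [686.2 -19.7  15. ]
ferrule_mid 0.89 [223.1 223.3] 317 [546.9 155.   15. ]
station 0.6 [274.1 255.5] 1587 [528.  -25.7  10. ]
side_mat 0.94 [377.9 319.7] 5102 [ 501.7 -299.7    3. ]
side_mat 0.41 [267.4 189.6] 180 [770.3 206.4   3. ]
nozzle 0.58 [266.1 190.8] 129 [723.1 169.   30. ]
tape 0.56 [378.9 221.1] 1462 [ 746.5 -158.4   48. ]
marker 0.69 [211.4 285.5] 443 [369.    5.6   8. ]
marker 0.49 [380.5 218.7] 1419 [ 821.1 -125.3    8. ]
1.0 [[ 0.4  0.9 -0. ]
 [ 0.9 -0.4  0. ]
 [ 0.  -0.  -1. ]]
```

View pics/top0.png

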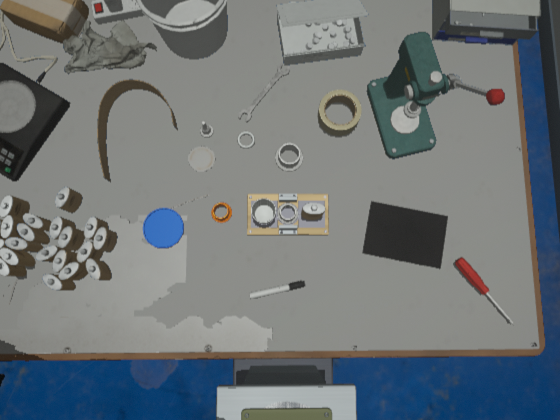

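View pics/scene0.png

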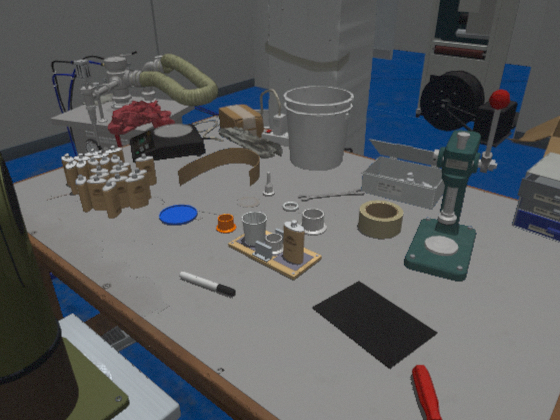

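The small pale ferrule in the middle of the board, top (287,213), is the one meant. The orange one at (223,212) is excluded, and the pale one at (289,157) is larger and stands off the board. Next come an enlarged crop and finer measurements.

```bash
python3 - <<'E'
from h import *
np.set_printoptions(precision=1,suppress=True)
im=cv2.cvtColor(cv2.imread('pics/top0.png'),cv2.COLOR_BGR2RGB)
sc=cv2.imread('pics/scene0.png')
a=cv2.resize(cv2.cvtColor(im,cv2.COLOR_RGB2BGR)[130:260,200:345],None,fx=4.,fy=4.,interpolation=cv2.INTER_CUBIC)
cv2.imwrite('pics/crop1.png',a)
hsv=cv2.cvtColor(im,cv2.COLOR_RGB2HSV)
def rect(mask,z,name):
    n,l,s,_=cv2.connectedComponentsWithStats(mask.astype('uint8'));i=1+np.argmax(s[1:,4])
    ys,xs=np.nonzero(l==i)
    P=np.array([atz('top',(x,y),z)[:2] for x,y in zip(xs,ys)],np.float32)
    r=cv2.minAreaRect(P);print(name,len(P),r,'mean',P.mean(0));return r
m=np.zeros(im.shape[:2],bool);m[185:242,240:335]=1
wood=m&(hsv[...,1]>60)&(hsv[...,0]>8)&(hsv[...,0]<30); rect(wood,10,'board')
m=np.zeros_like(m);m[195:275,355:455]=1
rect(m&(im.max(2)<45),3,'mat')
blue=(hsv[...,0]>100)&(hsv[...,0]<125)&(hsv[...,1]>150);m=np.zeros_like(m);m[195:260,135:190]=1
rect(m&blue,8,'dish')
for c in('top','scene'):
    grab(c)
    for n,z in(('bottle_mid',48),('cup_mid',30),('ferrule_mid',15)):
        for r in vision.regions_of(c,n)[:3]:
            if r['score']<.25: continue
            ys,xs=np.nonzero(r['pixels']);print(c,n,round(r['score'],2),xs.min(),xs.max(),ys.min(),ys.max())
E
```

```text
board 506 ((549.2586059570312, 46.49382400512695), (89.5163345336914, 97.42648315429688), 89.68603515625) mean [546.8  57.6]
mat 1746 ((494.9472961425781, -307.32666015625), (148.3885955810547, 123.38906860351562), 78.41803741455078) mean [ 494.2 -308.6]Traceback (most recent call last):
  File "<stdin>", line 18, in <module>
  File "<stdin>", line 11, in rect
  File "h.py", line 11, in atz
    o,d=ray(c,p);return o+d*(z-o[2])/d[2]
        ~~~^^^^^
  File "h.py", line 8, in ray
    k=vision.get_calibration(c);K,R,t=[np.array(k[a],float) for a in('camera_matrix','R','t')]
ValueError: time passes only in moves, steps and waits
```

View pics/crop1.png

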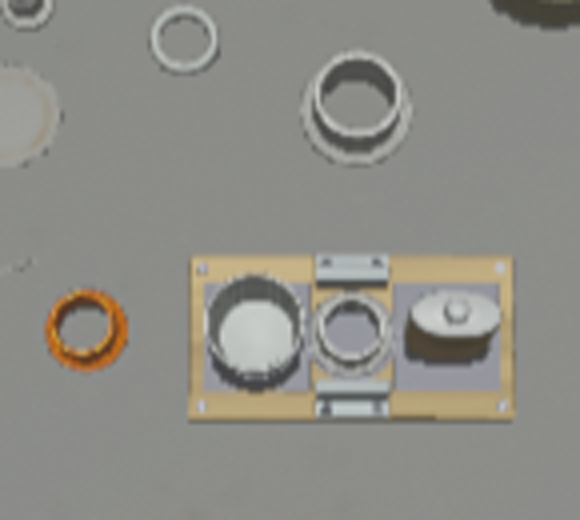

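The crop confirms it: the pale ferrule at crop (350,333) is smaller than the one at (357,108), and the orange one is at (87,330). The board is close to axis-aligned. I'll cache the calibration and finish the measurements.

```bash
python3 - <<'E'
import re
s=open('h.py').read()
s=s.replace("vision.get_calibration(c)","cal(c)").replace("def ray","C={}\ndef cal(c):\n    if c not in C: C[c]=vision.get_calibration(c)\n    return C[c]\ndef ray")
open('h.py','w').write(s)
E
python3 - <<'E'
from h import *
np.set_printoptions(precision=1,suppress=True)
grab('top')
for n,z in(('station',10),('side_mat',3),('dish',7)):
    r=max(vision.regions_of('top',n),key=lambda r:r['pixels'].sum())
    ys,xs=np.nonzero(r['pixels'])
    P=np.array([atz('top',(x,y),z)[:2] for x,y in zip(xs,ys)],np.float32)
    print(n,round(r['score'],2),cv2.minAreaRect(P),P.mean(0),cv2.minEnclosingCircle(P))
cr=lambda u,v:((u+.5)/4-.5+200,(v+.5)/4-.5+130)
for n,u,v,z in(('b',191,256,10),('b',513,256,10),('b',514,420,10),('b',190,420,10),('cup rim',254,333-5,71),('cup floor',257,337,12),('neck',458,309,107),('shoulder',455,314,92),('ferrule rim',353,328,40),('ferrule flange',350,337,14)):
    print(n,atz('top',cr(u,v),z))
im=grab('scene')
s=cv2.resize(cv2.cvtColor(im,cv2.COLOR_RGB2BGR)[190:290,210:345],None,fx=5.,fy=5.,interpolation=cv2.INTER_CUBIC)
# predicted: bottle, cup, ferrule axes, and board corners
X0=546;Y0=-10
for p in((X0,Y0+57,10),(X0,Y0+57,71),(X0,Y0-57,10),(X0,Y0-57,107),(X0,Y0,40),(X0-50,Y0-98,10),(X0-50,Y0+98,10),(X0+50,Y0-98,10)):
    u,v=proj('scene',p);cv2.circle(s,(int((u-210+.5)*5),int((v-190+.5)*5)),3,(0,0,255),-1)
cv2.imwrite('pics/crop2.png',s)
E
```

```text
station 0.84 ((547.7274169921875, -6.5300750732421875), (195.57928466796875, 99.9076919555664), 89.68603515625) [544.4  -8.7] ((548.6925659179688, -6.040709018707275), 106.80665588378906)
side_mat 0.86 ((497.833984375, -289.49029541015625), (189.9122772216797, 131.7716827392578), 78.39596557617188) [ 497.7 -289.1] ((497.07208251953125, -290.3157653808594), 111.21470642089844)
dish 0.73 ((517.6657104492188, 292.1070251464844), (95.31441497802734, 94.93397521972656), 27.410873413085938) [517.3 291.5] ((517.27490234375, 291.6795349121094), 48.95018768310547)
b [599.1  90.1  10. ]
b [ 598.1 -105.1   10. ]
b [ 498.1 -103.4   10. ]
b [499.4  90.3  10. ]
cup rim [545.   50.5  71. ]
cup floor [549.   50.2  12. ]
neck [549.2 -64.  107. ]
shoulder [548.9 -63.3  92. ]
ferrule rim [549.6  -6.9  40. ]
ferrule flange [548.3  -5.6  14. ]
```

View pics/crop2.png

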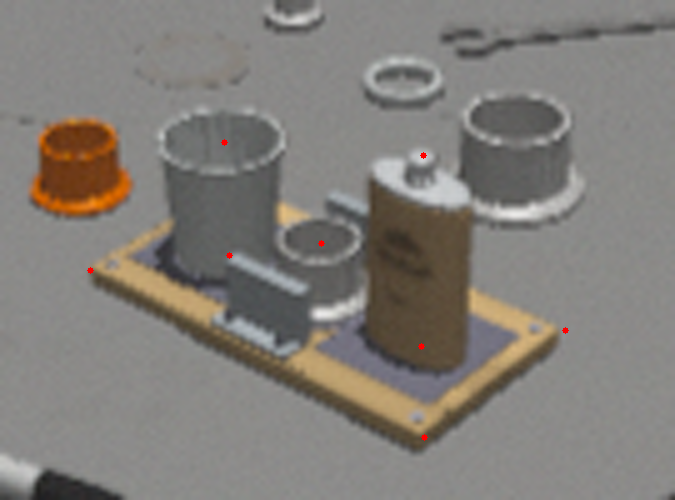

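Camera check: in crop2 the projected axes land on the cup, bottle and ferrule, and the board corner predictions are within about 2 mm. Board centre is (548,-7) at yaw ≈0, cup (548,50), bottle (549,-64), mat (497.5,-289.5) with its long axis 78.4° from x, and dish (517,292). Now a planner that prints rows towards a target.

```bash
cat > plan.py <<'E'
# plan.py x y z [yaw_deg] : rows (tool axes, cm/deg) from the present pose, tool pointing down
import sys
from h import *
from scipy.spatial.transform import Rotation as Ro
s=env.sense();R=np.array(s['orientation']);p=np.array(s['eef_pos'])
a=[float(v) for v in sys.argv[1:]]
y0=np.degrees(np.arctan2(R[1,0],R[0,0])); yt=a[3] if len(a)>3 else 0.
Rt=np.array([[np.cos(np.radians(yt)),np.sin(np.radians(yt)),0],[np.sin(np.radians(yt)),-np.cos(np.radians(yt)),0],[0,0,-1]])
w=Ro.from_matrix(R.T@Rt).as_rotvec(degrees=True);d=np.array(a[:3])-p
n=max(int(np.ceil(np.abs(d).max()/40)),int(np.ceil(np.linalg.norm(d)/40)),int(np.ceil(np.abs(w).max()/7)))
print('t',s['time_s'],'pos',p.round(1),'yaw',round(y0,2),'w',w.round(2),'q7',round(s['q'][6],2),'n',n,'grip',s['grip_width'])
for i in range(n):
    Ri=R@Ro.from_rotvec(w*i/n,degrees=True).as_matrix()
    print(*(Ri.T@d/n/10).round(2),*(w/n).round(1),end='; ')
    if i%5==4: print()
E
python3 plan.py 548 50 200 0; ls
```

```text
t 1.25 pos [221.2 584.6 238.7] yaw 69.27 w [-0.    0.   69.27] q7 -0.22 n 16 grip 88.12013978641129
-2.4 3.09 0.24 -0.0 0.0 4.3; -2.16 3.27 0.24 -0.0 0.0 4.3; -1.91 3.42 0.24 -0.0 0.0 4.3; -1.65 3.55 0.24 -0.0 0.0 4.3; -1.37 3.67 0.24 -0.0 0.0 4.3; 
-1.09 3.76 0.24 -0.0 0.0 4.3; -0.8 3.83 0.24 -0.0 0.0 4.3; -0.51 3.88 0.24 -0.0 0.0 4.3; -0.22 3.91 0.24 -0.0 0.0 4.3; 0.08 3.92 0.24 -0.0 0.0 4.3; 
0.37 3.9 0.24 -0.0 0.0 4.3; 0.67 3.86 0.24 -0.0 0.0 4.3; 0.96 3.8 0.24 -0.0 0.0 4.3; 1.24 3.71 0.24 -0.0 0.0 4.3; 1.52 3.61 0.24 -0.0 0.0 4.3; 
1.78 3.49 0.24 -0.0 0.0 4.3; h.py
pics
plan.py
```

Call:
play_rows(moves="8.8 -2.4 3.1 0.2 0 0 4.3; 8.8 -2.2 3.3 0.2 0 0 4.3; 8.8 -1.9 3.4 0.2 0 0 4.3; 8.8 -1.7 3.6 0.2 0 0 4.3; 8.8 -1.4 3.7 0.2 0 0 4.3", squeeze=10)

```text
time_s: 1.67
eef_pos: [318.3, 422.0, 227.2]
orientation: [[0.67, 0.743, -0.005], [0.743, -0.67, 0.014], [0.007, -0.013, -1.0]]
wrist_force: [1.3, 0.4, 0.2]
grip_width: 87.9
```

Call:
play_rows(moves="8.8 -1.1 3.8 0.2 0 0 4.3; 8.8 -0.8 3.8 0.2 0 0 4.3; 8.8 -0.5 3.9 0.2 0 0 4.3; 8.8 -0.2 3.9 0.2 0 0 4.3; 8.8 0.1 3.9 0.2 0 0 4.3")

```text
time_s: 2.08
eef_pos: [424.8, 247.8, 215.3]
orientation: [[0.903, 0.43, -0.002], [0.43, -0.903, 0.016], [0.005, -0.016, -1.0]]
wrist_force: [0.6, 0.4, -0.5]
grip_width: 88.0
```

```bash
python3 plan.py 548 50 200 0
```

```text
t 2.0833 pos [424.8 247.8 215.3] yaw 25.47 w [-0.95 -0.1  25.48] q7 -0.19 n 6 grip 88.03822228419925
0.43 3.86 0.2 -0.2 -0.0 4.2; 0.72 3.82 0.21 -0.2 -0.0 4.2; 1.0 3.76 0.22 -0.2 -0.0 4.2; 1.28 3.67 0.23 -0.2 -0.0 4.2; 1.54 3.57 0.24 -0.2 -0.0 4.2; 
1.8 3.44 0.25 -0.2 -0.0 4.2;
```

Call:
play_rows(moves="8.8 0.4 3.9 0.2 -0.2 0 4.2; 8.8 0.7 3.8 0.2 -0.2 0 4.2; 8.8 1.0 3.8 0.2 -0.2 0 4.2; 8.8 1.3 3.7 0.2 -0.2 0 4.2; 8.8 1.5 3.6 0.2 -0.2 0 4.2")

```text
time_s: 2.5
eef_pos: [530.7, 72.2, 204.3]
orientation: [[0.998, 0.06, 0.005], [0.06, -0.998, 0.001], [0.005, -0.0, -1.0]]
wrist_force: [-0.4, 0.7, -0.3]
grip_width: 88.0
```

Call:
play_rows(moves="8.8 1.8 3.4 0.3 -0.2 0 4.2; 8.8 0 0 0 0 0 0")

```text
time_s: 2.67
eef_pos: [555.6, 28.0, 201.7]
orientation: [[0.999, -0.032, 0.01], [-0.032, -0.999, -0.009], [0.011, 0.008, -1.0]]
wrist_force: [0.1, -0.6, 0.3]
grip_width: 87.9
```

```bash
python3 plan.py 548 50 45 0
```

```text
t 2.6667 pos [555.6  28.  201.7] yaw -1.82 w [ 0.49 -0.61 -1.83] q7 -0.11 n 4 grip 87.92227625908218
-0.25 -0.58 3.91 0.1 -0.2 -0.5; -0.23 -0.57 3.91 0.1 -0.2 -0.5; -0.22 -0.56 3.91 0.1 -0.2 -0.5; -0.2 -0.56 3.92 0.1 -0.2 -0.5;
```

Call:
play_rows(moves="8.8 -0.6 -2.0 2 0.3 -0.5 -1.2; 8.8 0 0 3 0 0 0; 8.8 0 0 1 0 0 0; 8.8 0 0 0 0 0 0; 8.8 0 0 0 0 0 0")

```text
time_s: 3.08
eef_pos: [554.4, 44.0, 141.2]
orientation: [[1.0, -0.019, 0.008], [-0.019, -1.0, -0.004], [0.008, 0.004, -1.0]]
wrist_force: [0.0, -0.5, 0.3]
grip_width: 87.7
```

```bash
python3 plan.py 548 50 45 0; python3 - <<'E'
from h import *
im=grab('top'); cv2.imwrite('pics/c3.png',cv2.resize(cv2.cvtColor(im,cv2.COLOR_RGB2BGR)[130:260,200:345],None,fx=4.,fy=4.,interpolation=cv2.INTER_CUBIC))
E
```

```text
t 3.0833 pos [554.4  44.  141.2] yaw -1.07 w [ 0.24 -0.45 -1.07] q7 -0.12 n 3 grip 87.72837442949252
-0.24 -0.21 3.2 0.1 -0.2 -0.4; -0.23 -0.21 3.21 0.1 -0.2 -0.4; -0.22 -0.2 3.21 0.1 -0.2 -0.4;
```

View pics/c3.png

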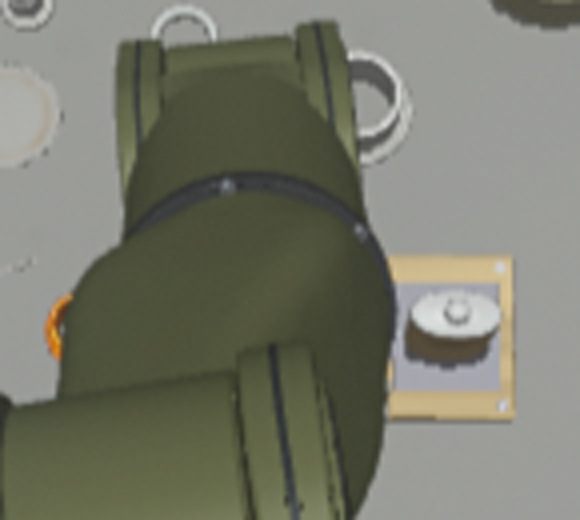

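The arm hides the grasp in the top view, so I'm relying on the measured poses. Descending on the cup.

Call:
play_rows(moves="8.8 -0.7 -0.6 2 0.3 -0.4 -1; 8.8 0 0 2 0 0 0; 8.8 0 0 0 0 0 0; 8.8 0 0 0 0 0 0")

```text
time_s: 3.47
eef_pos: [551.7, 51.5, 106.1]
orientation: [[1.0, 0.001, 0.011], [0.001, -1.0, 0.003], [0.011, -0.003, -1.0]]
wrist_force: [-0.5, -0.6, 1.0]
grip_width: 88.1
```

```bash
python3 plan.py 548 50 43 0
```

```text
t 3.4667 pos [551.7  51.5 106.1] yaw 0.04 w [-0.17 -0.65  0.04] q7 -0.11 n 2 grip 88.07637379863566
-0.22 0.09 3.15 -0.1 -0.3 0.0; -0.2 0.08 3.15 -0.1 -0.3 0.0;
```

Call:
play_rows(moves="8.8 -0.5 0.2 2.0 -0.2 -0.6 0; 8.8 -0.1 0 2.5 0 -0.3 0; 8.8 0 0 2 0 0 0; 8.8 0 0 0.3 0 0 0; 8.8 0 0 0 0 0 0")

```text
time_s: 3.88
eef_pos: [553.0, 50.2, 44.9]
orientation: [[1.0, 0.001, 0.011], [0.001, -1.0, 0.001], [0.011, -0.001, -1.0]]
wrist_force: [-0.1, -0.4, -0.0]
grip_width: 87.9
```

Call:
play_rows(moves="5 0 0 0 0 0 0; 5 0 0 0 0 0 0; 5 0 0 0 0 0 0; 5 0 0 0 0 0 0; 5 0 0 0 0 0 0", squeeze=8)

```text
time_s: 4.3
eef_pos: [556.3, 50.5, 51.0]
orientation: [[1.0, 0.0, 0.019], [0.0, -1.0, 0.002], [0.019, -0.002, -1.0]]
wrist_force: [-0.3, 0.3, -0.1]
grip_width: 56.9
```

Zero rows creep by about +0.6 mm x and +1.2 mm z each, so I'll compensate with a small bias. The cup is held at 57 mm. Lifting.

Call:
play_rows(moves="5 -0.2 0 -1.5 0 -0.5 0; 5 -0.1 0 -3 0 -0.3 0; 5 -0.1 0 -3 0 0 0; 5 -0.1 0 -2 0 0 0; 5 0 0 -1 0 0 0", squeeze=10)

```text
time_s: 4.72
eef_pos: [548.4, 50.1, 158.7]
orientation: [[1.0, 0.0, -0.001], [0.0, -1.0, 0.001], [-0.001, -0.001, -1.0]]
wrist_force: [1.0, 0.2, -0.8]
grip_width: 56.9
```

```bash
python3 plan.py 507 -240 185 0; python3 - <<'E'
from h import *
im=grab('scene'); cv2.imwrite('pics/c4.png',cv2.resize(cv2.cvtColor(im,cv2.COLOR_RGB2BGR)[130:330,160:420],None,fx=2.5,fy=2.5,interpolation=cv2.INTER_CUBIC))
E
```

```text
t 4.7167 pos [548.4  50.1 158.7] yaw 0.02 w [-0.06  0.07  0.02] q7 -0.11 n 8 grip 56.895867854431536
-0.52 3.63 -0.33 -0.0 0.0 0.0; -0.52 3.63 -0.33 -0.0 0.0 0.0; -0.52 3.63 -0.33 -0.0 0.0 0.0; -0.52 3.63 -0.33 -0.0 0.0 0.0; -0.52 3.63 -0.33 -0.0 0.0 0.0; 
-0.52 3.63 -0.33 -0.0 0.0 0.0; -0.52 3.63 -0.33 -0.0 0.0 0.0; -0.52 3.63 -0.33 -0.0 0.0 0.0;
```

View pics/c4.png

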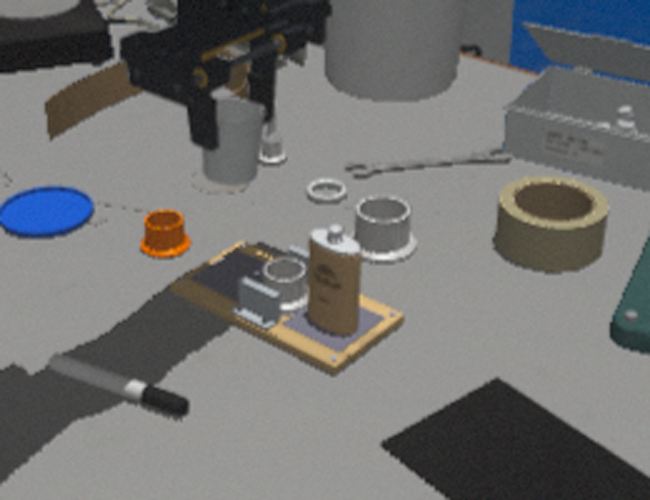

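The cup hangs upright in the jaws and the bottle and ferrule are undisturbed. Carrying it to the mat.

Call:
play_rows(moves="5 -0.4 3 -0.8 0 0 0; 5 -0.5 3.8 -0.3 0 0 0; 5 -0.5 3.8 -0.2 0 0 0; 5 -0.5 3.8 0 0 0 0; 5 -0.5 3.8 0 0 0 0")

```text
time_s: 5.18
eef_pos: [529.9, -123.6, 173.0]
orientation: [[1.0, 0.024, 0.009], [0.024, -1.0, 0.011], [0.009, -0.011, -1.0]]
wrist_force: [0.6, 0.8, -0.5]
grip_width: 56.8
```

Call:
play_rows(moves="5 -0.5 3.6 0 0 0 0; 5 -0.5 3 0.5 0 0 0; 5 -0.3 1.5 1 0 0 0; 5 -0.1 0.4 1 0 0 0; 5 0 0 1 0 0 0")

```text
time_s: 5.6
eef_pos: [514.5, -225.7, 135.8]
orientation: [[1.0, 0.008, 0.011], [0.008, -1.0, 0.002], [0.011, -0.002, -1.0]]
wrist_force: [-0.9, -0.8, -0.5]
grip_width: 56.3
```

```bash
python3 plan.py 507 -240 45 0
```

```text
t 5.6 pos [ 514.5 -225.7  135.8] yaw 0.44 w [-0.14 -0.64  0.44] q7 0.32 n 3 grip 56.30260321642306
-0.29 0.48 3.02 -0.0 -0.2 0.1; -0.27 0.48 3.02 -0.0 -0.2 0.1; -0.26 0.48 3.03 -0.0 -0.2 0.1;
```

Call:
play_rows(moves="5 -0.5 1.2 2 0 -0.6 0.4; 5 -0.3 0.4 3 0 -0.2 0; 5 -0.2 0 2 0 -0.2 0; 5 -0.1 0 1.5 0 -0.1 0; 5 -0.1 0 0.8 0 -0.1 0")

```text
time_s: 6.02
eef_pos: [502.7, -233.1, 35.8]
orientation: [[1.0, 0.009, -0.013], [0.009, -1.0, 0.008], [-0.013, -0.008, -1.0]]
wrist_force: [-3.6, -2.9, 12.2]
grip_width: 55.1
```

```bash
python3 plan.py 507 -240 44 0
```

```text
t 6.0167 pos [ 502.7 -233.1   35.8] yaw 0.51 w [-0.48  0.75  0.51] q7 0.33 n 1 grip 55.055047453675634
0.41 0.69 -0.83 -0.5 0.8 0.5;
```

Overshot a little: the cup is on the mat and pressed at 12 N. Releasing.

Call:
play_rows(moves="8.8 0 0 0 0 0.3 0; 8.8 0 0 0 0 0 0; 8.8 0 0 0 0 0 0; 8.8 0 0 0 0 0 0")

```text
time_s: 6.35
eef_pos: [503.0, -225.9, 33.1]
orientation: [[1.0, 0.017, -0.011], [0.017, -1.0, 0.014], [-0.011, -0.014, -1.0]]
wrist_force: [-0.8, 0.0, 0.2]
grip_width: 79.6
```

```bash
python3 plan.py 507 -240 150 0
```

```text
t 6.35 pos [ 503.  -225.9   33.1] yaw 0.96 w [-0.79  0.64  0.95] q7 0.33 n 3 grip 79.57718390439008
0.08 0.42 -3.9 -0.3 0.2 0.3; 0.1 0.44 -3.9 -0.3 0.2 0.3; 0.12 0.45 -3.9 -0.3 0.2 0.3;
```

Call:
play_rows(moves="8.8 0 0.2 -2 -0.5 0.5 0.5; 8.8 0 0.2 -4 0 0 0; 8.8 0 0.1 -4 0 0 0; 8.8 0.2 -1 -3.5 0 0 0; 8.8 0.6 -3 -2 0 0 0")

```text
time_s: 6.77
eef_pos: [510.0, -194.6, 192.3]
orientation: [[1.0, 0.001, -0.005], [0.001, -1.0, 0.004], [-0.005, -0.004, -1.0]]
wrist_force: [0.1, -0.2, -0.3]
grip_width: 88.1
```

Call:
play_rows(moves="8.8 1 -3.8 -0.5 0 0 0; 8.8 1 -3.5 0 0 0 0; 8.8 0.8 -2.5 0 0 0 0; 8.8 0.3 -1 0 0 0 0; 8.8 -0.1 0 0 0 0 0")

```text
time_s: 7.18
eef_pos: [548.6, -76.0, 210.1]
orientation: [[1.0, 0.007, 0.02], [0.007, -1.0, 0.006], [0.02, -0.006, -1.0]]
wrist_force: [0.3, 0.2, 0.9]
grip_width: 88.0
```

```bash
python3 plan.py 549 -64 130 0; python3 - <<'E'
from h import *
np.set_printoptions(precision=1,suppress=True)
for c in('top','scene'):
    im=grab(c)
    for r in vision.regions_of(c,'cup_mid')[:3]: print(c,round(r['score'],2),np.array(r['location']),atz(c,r['location'],33))
cv2.imwrite('pics/s5.png',cv2.cvtColor(im,cv2.COLOR_RGB2BGR)[130:400,150:480])
E
```

```text
t 7.1833 pos [548.6 -76.  210.1] yaw 0.41 w [-0.34 -1.15  0.41] q7 0.08 n 3 grip 87.9981715380741
-0.04 -0.38 2.67 -0.1 -0.4 0.1; -0.02 -0.39 2.67 -0.1 -0.4 0.1; -0.0 -0.39 2.67 -0.1 -0.4 0.1; scene 0.76 [349.8 290.3] [ 507.9 -232.7   33. ]
```

View pics/s5.png

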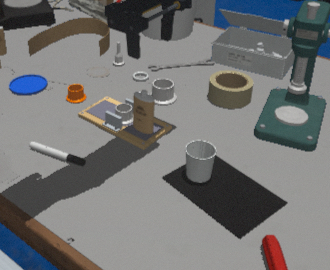

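The cup stands upright on the mat at about (506,-232). Next, the bottle.

Call:
play_rows(moves="8.8 -0.2 -1 2 -0.3 -1 0.4; 8.8 -0.1 -0.3 3 0 -0.3 0; 8.8 -0.1 0 2 0 -0.2 0; 8.8 0 0 0.3 0 0 0; 8.8 0 0 0.1 0 0 0")

```text
time_s: 7.8
eef_pos: [541.2, -82.1, 133.3]
orientation: [[1.0, -0.027, -0.01], [-0.027, -1.0, -0.009], [-0.009, 0.01, -1.0]]
wrist_force: [-0.2, -1.2, 0.4]
grip_width: 87.8
```

```bash
python3 plan.py 549 -64 55 0
```

```text
t 7.8 pos [541.2 -82.1 133.3] yaw -1.56 w [ 0.55  0.55 -1.55] q7 0.05 n 3 grip 87.81499472570853
0.27 -0.64 2.6 0.2 0.2 -0.5; 0.27 -0.63 2.6 0.2 0.2 -0.5; 0.26 -0.61 2.61 0.2 0.2 -0.5;
```

Call:
play_rows(moves="8.8 0.6 -1.6 0 0.5 0.5 -1.4; 8.8 0.1 -0.4 0 0 0 0; 8.8 0 -0.1 0.1 0 0 0; 8.8 0 0 0.1 0 0 0")

```text
time_s: 8.13
eef_pos: [550.4, -62.8, 133.4]
orientation: [[1.0, -0.005, 0.003], [-0.005, -1.0, -0.001], [0.003, 0.001, -1.0]]
wrist_force: [-0.7, -0.2, 0.4]
grip_width: 88.4
```

```bash
python3 plan.py 549 -64 55 0
```

```text
t 8.1333 pos [550.4 -62.8 133.4] yaw -0.31 w [ 0.07 -0.19 -0.31] q7 0.04 n 2 grip 88.37630735747568
-0.08 0.06 3.92 0.0 -0.1 -0.2; -0.08 0.06 3.92 0.0 -0.1 -0.2;
```

Call:
play_rows(moves="8.8 -0.1 0 2.5 0 -0.2 -0.3; 8.8 -0.1 0 2.5 0 0 0; 8.8 -0.1 0 1.5 0 0 0; 8.8 -0.1 0 0.5 0 0 0; 8.8 -0.1 0 0.2 0 0 0")

```text
time_s: 8.55
eef_pos: [551.1, -62.3, 64.0]
orientation: [[1.0, 0.002, 0.013], [0.002, -1.0, -0.002], [0.013, 0.002, -1.0]]
wrist_force: [0.2, 1.1, 0.7]
grip_width: 88.2
```

```bash
python3 plan.py 549 -64 55 0
```

```text
t 8.55 pos [551.1 -62.3  64. ] yaw 0.1 w [ 0.11 -0.75  0.1 ] q7 0.05 n 1 grip 88.20331464272513
-0.22 0.16 0.89 0.1 -0.8 0.1;
```

Call:
play_rows(moves="4 -0.2 0.2 1 0 -0.8 0; 2 -0.1 0 0.3 0 -0.2 0; 2 -0.1 0 0.15 0 -0.2 0; 2 -0.1 0 0.1 0 -0.1 0; 2 -0.1 0 0.1 0 -0.1 0", squeeze=15)

```text
time_s: 8.97
eef_pos: [546.7, -65.0, 48.8]
orientation: [[1.0, 0.002, -0.009], [0.002, -1.0, -0.003], [-0.009, 0.003, -1.0]]
wrist_force: [-0.9, 0.2, 0.2]
grip_width: 57.0
```

Call:
play_rows(moves="2 0 0 0.1 0 0 0; 2 0 0 0.1 0 0 0; 2 0 0 0.1 0 0 0; 2 0 0 0.1 0 0 0")

```text
time_s: 9.3
eef_pos: [547.3, -65.1, 45.5]
orientation: [[1.0, 0.002, -0.007], [0.001, -1.0, -0.003], [-0.007, 0.003, -1.0]]
wrist_force: [0.7, 0.1, -0.2]
grip_width: 30.1
```

Call:
play_rows(moves="2 0 0 -0.5 0 0.3 0; 2 0 0 0 0 0 0; 2 0 0 0.05 0 0 0; 2 0 0 0.05 0 0 0")

```text
time_s: 9.63
eef_pos: [547.1, -65.0, 49.9]
orientation: [[1.0, 0.001, -0.001], [0.001, -1.0, -0.003], [-0.002, 0.003, -1.0]]
wrist_force: [0.3, 0.1, -0.9]
grip_width: 26.0
```

Call:
play_rows(moves="2 0 0 -2 0 0 0; 2 0 0 -3 0 0 0; 2 0 0 -3.5 0 0 0; 2 0 0 -2 0 0 0; 2 0 0 -0.5 0 0 0")

```text
time_s: 10.05
eef_pos: [544.8, -64.4, 160.9]
orientation: [[1.0, 0.002, -0.01], [0.002, -1.0, -0.002], [-0.01, 0.002, -1.0]]
wrist_force: [0.1, -0.1, -0.3]
grip_width: 26.0
```

```bash
python3 plan.py 488 -335 170 0
```

```text
t 10.05 pos [544.8 -64.4 160.9] yaw 0.11 w [0.12 0.57 0.11] q7 0.05 n 7 grip 25.965735635128116
-0.82 3.87 -0.11 0.0 0.1 0.0; -0.82 3.87 -0.12 0.0 0.1 0.0; -0.82 3.87 -0.12 0.0 0.1 0.0; -0.82 3.87 -0.12 0.0 0.1 0.0; -0.82 3.87 -0.12 0.0 0.1 0.0; 
-0.81 3.87 -0.13 0.0 0.1 0.0; -0.81 3.87 -0.13 0.0 0.1 0.0;
```

Bottle gripped at 26.0 mm. Carrying it to the mat, above the cup's height.

Call:
play_rows(moves="2 -0.6 3 -0.2 0 0.5 0; 2 -0.8 3.8 0 0 0 0; 2 -0.8 3.8 0 0 0 0; 2 -0.8 3.8 0 0 0 0; 2 -0.8 3.8 0 0 0 0")

```text
time_s: 10.47
eef_pos: [512.9, -237.9, 161.7]
orientation: [[1.0, 0.027, 0.005], [0.027, -1.0, 0.008], [0.006, -0.008, -1.0]]
wrist_force: [0.6, -0.5, -1.5]
grip_width: 25.6
```

Call:
play_rows(moves="2 -0.8 3.6 0 0 0 0; 2 -0.6 2.8 0 0 0 0; 2 -0.2 1.2 0 0 0 0; 2 0 0.3 0 0 0 0; 2 0 0 0 0 0 0")

```text
time_s: 10.88
eef_pos: [489.9, -332.9, 155.4]
orientation: [[1.0, 0.01, -0.003], [0.01, -1.0, 0.004], [-0.003, -0.004, -1.0]]
wrist_force: [0.2, 0.6, -0.6]
grip_width: 26.1
```

```bash
python3 plan.py 488 -335 60 0
```

```text
t 10.8833 pos [ 489.9 -332.9  155.4] yaw 0.57 w [-0.21  0.15  0.57] q7 0.47 n 3 grip 26.06912029858098
-0.06 0.08 3.18 -0.1 0.0 0.2; -0.06 0.08 3.18 -0.1 0.0 0.2; -0.06 0.07 3.18 -0.1 0.0 0.2;
```

Call:
play_rows(moves="2 0 0.2 2.5 -0.2 0 0.4; 2 0 0.1 3 0 0 0; 2 0 0.1 1.7 0 0 0; 2 0 0 0.4 0 0 0; 2 0 0 0 0 0 0")

```text
time_s: 11.3
eef_pos: [493.2, -328.6, 75.6]
orientation: [[1.0, 0.011, -0.0], [0.011, -1.0, 0.005], [-0.0, -0.005, -1.0]]
wrist_force: [0.0, -0.3, -1.5]
grip_width: 26.0
```

Call:
play_rows(moves="2 0 0 0 0 0 0; 2 0 0 0 0 0 0")

```text
time_s: 11.47
eef_pos: [494.4, -325.9, 76.1]
orientation: [[1.0, 0.014, -0.0], [0.014, -1.0, 0.007], [-0.0, -0.007, -1.0]]
wrist_force: [1.0, 0.3, -0.3]
grip_width: 26.0
```

Call:
play_rows(moves="2 -0.2 0.3 1.2 -0.3 0 0.4; 2 -0.1 0.3 1 0 0 0; 2 -0.1 0.2 0.5 0 0 0; 2 0 0.1 0.1 0 0 0; 2 0 0.1 0.1 0 0 0")

```text
time_s: 11.88
eef_pos: [494.6, -336.0, 50.6]
orientation: [[1.0, 0.01, 0.008], [0.01, -1.0, -0.001], [0.008, 0.001, -1.0]]
wrist_force: [1.2, -0.9, -0.1]
grip_width: 25.8
```

Call:
play_rows(moves="2 -0.1 0 0.4 0 -0.5 0.4; 2 -0.05 0.1 0.25 0 0 0; 2 0 0.1 0.15 0 0 0; 2 0 0.1 0.15 0 0 0")

```text
time_s: 12.22
eef_pos: [493.8, -340.0, 41.5]
orientation: [[1.0, 0.002, 0.0], [0.002, -1.0, -0.002], [0.0, 0.002, -1.0]]
wrist_force: [-0.7, -0.1, -0.3]
grip_width: 26.3
```

Call:
play_rows(moves="2 0 -0.1 0.2 0 0 0; 2 0 0 0.15 0 0 0; 2 0 0 0.15 0 0 0")

```text
time_s: 12.47
eef_pos: [494.0, -340.3, 40.0]
orientation: [[1.0, 0.001, 0.001], [0.001, -1.0, -0.004], [0.001, 0.004, -1.0]]
wrist_force: [-2.4, 2.4, 13.4]
grip_width: 25.6
```

Contact at 13 N. Releasing slowly and lifting.

Call:
play_rows(moves="3.5 0 0 -0.1 0 0 0; 5 0 0 0 0 0 0; 8.8 0 0 0 0 0 0; 8.8 0 0 0 0 0 0; 8.8 0 0 -0.3 0 0 0")

```text
time_s: 12.88
eef_pos: [494.5, -340.2, 44.7]
orientation: [[1.0, 0.001, 0.002], [0.001, -1.0, -0.005], [0.002, 0.005, -1.0]]
wrist_force: [0.7, 0.5, -0.1]
grip_width: 56.8
```

Call:
play_rows(moves="8.8 0 0 -1 0 0 0; 8.8 0 0 -3 0 0 0; 8.8 0 0 -4 0 0 0; 8.8 0 0 -4 0 0 0; 8.8 0.3 -1 -3 0 0 0")

```text
time_s: 13.3
eef_pos: [492.0, -329.1, 194.9]
orientation: [[1.0, -0.002, -0.012], [-0.002, -1.0, 0.002], [-0.012, -0.002, -1.0]]
wrist_force: [1.2, -0.6, 0.7]
grip_width: 87.6
```

```bash
python3 plan.py 548 -7 190 90; echo; python3 plan.py 548 -7 190 -90; python3 - <<'E'
from h import *
np.set_printoptions(precision=1,suppress=True)
print(np.round(env.sense()['q'],2))
for c in('top','scene'):
    im=grab(c)
    for n,z in(('cup_mid',33),('bottle_mid',51)):
        for r in vision.regions_of(c,n)[:3]: print(c,n,round(r['score'],2),np.array(r['location']),atz(c,r['location'],z))
cv2.imwrite('pics/s6.png',cv2.cvtColor(im,cv2.COLOR_RGB2BGR)[130:400,150:480])
E
```

```text
t 13.3 pos [ 492.  -329.1  194.9] yaw -0.11 w [ -0.65   0.45 -90.1 ] q7 0.46 n 13 grip 87.58429877244714
0.43 -2.48 0.04 -0.0 0.0 -6.9; 0.72 -2.41 0.04 -0.0 0.0 -6.9; 1.01 -2.3 0.03 -0.0 0.0 -6.9; 1.28 -2.17 0.03 -0.0 0.0 -6.9; 1.53 -2.0 0.03 -0.0 0.0 -6.9; 
1.76 -1.8 0.03 -0.0 0.0 -6.9; 1.96 -1.57 0.03 -0.0 0.0 -6.9; 2.14 -1.32 0.03 -0.0 0.0 -6.9; 2.28 -1.05 0.03 -0.0 0.0 -6.9; 2.39 -0.77 0.03 -0.0 0.0 -6.9; 
2.47 -0.48 0.03 -0.0 0.0 -6.9; 2.51 -0.18 0.03 -0.0 0.0 -6.9; 2.51 0.13 0.04 -0.0 0.0 -6.9; 
t 13.3 pos [ 492.  -329.1  194.9] yaw -0.11 w [ 0.45  0.65 89.89] q7 0.46 n 13 grip 87.58429877244714
0.43 -2.48 0.04 0.0 0.0 6.9; 0.13 -2.51 0.04 0.0 0.0 6.9; -0.18 -2.51 0.04 0.0 0.0 6.9; -0.48 -2.47 0.04 0.0 0.0 6.9; -0.77 -2.39 0.04 0.0 0.0 6.9; 
-1.06 -2.28 0.04 0.0 0.0 6.9; -1.32 -2.14 0.04 0.0 0.0 6.9; -1.57 -1.96 0.04 0.0 0.0 6.9; -1.8 -1.76 0.04 0.0 0.0 6.9; -1.99 -1.53 0.04 0.0 0.0 6.9; 
-2.16 -1.28 0.04 0.0 0.0 6.9; -2.3 -1.01 0.04 0.0 0.0 6.9; -2.41 -0.73 0.04 0.0 0.0 6.9; [ 0.5  0.7 -0.1  1.7  0.1  0.8  0.5]
top cup_mid 0.76 [386.1 230.9] [ 503.4 -238.    33. ]
scene cup_mid 0.72 [348.  289.4] [ 508.  -228.6   33. ]
scene cup_mid 0.16 [397.8 310.1] [ 515.8 -328.6   33. ]
scene bottle_mid 0.7 [402.5 311.3] [ 498.5 -344.1   51. ]
```

View pics/s6.png

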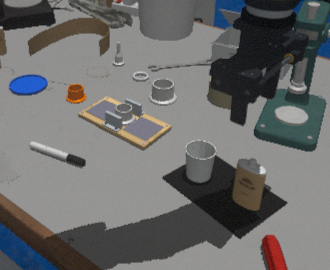

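Bottle and cup both stand upright on the mat. Going to the ferrule with the jaws turned to lie along y.

Call:
play_rows(moves="8.8 0.4 -2.5 0 0 0 -6.9; 8.8 0.7 -2.4 0 0 0 -6.9; 8.8 1.0 -2.3 0 0 0 -6.9; 8.8 1.3 -2.2 0 0 0 -6.9; 8.8 1.5 -2.0 0 0 0 -6.9")

```text
time_s: 14.02
eef_pos: [504.8, -206.6, 183.0]
orientation: [[0.818, 0.574, -0.031], [0.575, -0.818, 0.004], [-0.023, -0.021, -1.0]]
wrist_force: [-0.6, -1.0, -0.2]
grip_width: 87.9
```

Call:
play_rows(moves="8.8 1.8 -1.8 0 0 0 -6.9; 8.8 2.0 -1.6 0 0 0 -6.9; 8.8 2.1 -1.3 0 0 0 -6.9; 8.8 2.3 -1.1 0 0 0 -6.9; 8.8 2.4 -0.8 0 0 0 -6.9")

```text
time_s: 14.43
eef_pos: [518.3, -76.9, 175.0]
orientation: [[0.327, 0.944, -0.048], [0.945, -0.327, 0.007], [-0.009, -0.048, -0.999]]
wrist_force: [-0.0, -0.5, 0.2]
grip_width: 87.8
```

```bash
python3 plan.py 548 -7 150 90
```

```text
t 14.4333 pos [518.3 -76.9 175. ] yaw 70.91 w [ -2.8    0.08 -19.1 ] q7 0.94 n 3 grip 87.83637278353416
2.53 0.21 0.8 -0.9 0.0 -6.4; 2.5 0.48 0.81 -0.9 0.0 -6.4; 2.43 0.74 0.82 -0.9 0.0 -6.4;
```

Call:
play_rows(moves="8.8 2.5 0.2 0.8 -0.9 0 -6.4; 8.8 2.5 0.5 0.8 -0.9 0 -6.4; 8.8 1.2 0.7 0.5 -0.9 0 -4; 8.8 0 0 0 0 0 0; 8.8 0 0 0 0 0 0")

```text
time_s: 14.85
eef_pos: [542.3, -10.6, 145.5]
orientation: [[0.015, 1.0, -0.014], [1.0, -0.014, 0.005], [0.005, -0.014, -1.0]]
wrist_force: [0.8, -0.7, -0.4]
grip_width: 87.6
```

```bash
python3 plan.py 548 -7 75 90
```

```text
t 14.85 pos [542.3 -10.6 145.5] yaw 89.17 w [-0.82 -0.27 -0.83] q7 1.03 n 2 grip 87.55365533771395
0.17 0.33 3.52 -0.4 -0.1 -0.4; 0.17 0.31 3.52 -0.4 -0.1 -0.4;
```

Call:
play_rows(moves="8.8 0.3 0.6 2 -0.8 -0.2 -0.8; 8.8 0.1 0.1 2 0 0 0; 8.8 0 0 1.4 0 0 0; 8.8 0 0 0.3 0 0 0; 8.8 0 0 0.1 0 0 0")

```text
time_s: 15.27
eef_pos: [546.3, -15.1, 83.8]
orientation: [[0.019, 1.0, -0.007], [1.0, -0.019, -0.005], [-0.005, -0.007, -1.0]]
wrist_force: [-0.4, -0.3, 0.2]
grip_width: 88.1
```

```bash
python3 plan.py 548 -7 22 90
```

```text
t 15.2667 pos [546.3 -15.1  83.8] yaw 88.93 w [-0.4   0.27 -1.07] q7 0.97 n 2 grip 88.0899458397795
0.42 0.1 3.09 -0.2 0.1 -0.5; 0.42 0.09 3.09 -0.2 0.1 -0.5;
```

Call:
play_rows(moves="8.8 0.9 0.2 1 -0.4 0.2 -1; 8.8 0.2 0.1 1.5 0 0 0; 8.8 0.1 0 1 0 0 0; 8.8 0.1 0 0.4 0 0 0; 8.8 0.1 0 0.1 0 0 0")

```text
time_s: 15.68
eef_pos: [550.0, -7.5, 44.5]
orientation: [[0.013, 1.0, 0.001], [1.0, -0.013, -0.006], [-0.006, 0.001, -1.0]]
wrist_force: [0.3, 0.2, -0.2]
grip_width: 87.9
```

```bash
python3 plan.py 548 -7 20 90
```

```text
t 15.6833 pos [550.   -7.5  44.5] yaw 89.24 w [ 0.07  0.32 -0.76] q7 0.92 n 1 grip 87.89294573649238
0.06 -0.2 2.45 0.1 0.3 -0.8;
```

Call:
play_rows(moves="8.8 0.1 -0.2 0.8 0 0.3 -0.8; 8.8 0.1 0 0.8 0 0 0; 8.8 0.1 0 0.4 0 0 0; 8.8 0.1 0 0.15 0 0 0; 8.8 0.1 0 0.1 0 0 0")

```text
time_s: 16.1
eef_pos: [548.6, -3.3, 21.4]
orientation: [[0.0, 1.0, 0.003], [1.0, -0.0, -0.0], [-0.0, 0.003, -1.0]]
wrist_force: [-0.0, 1.2, -0.5]
grip_width: 88.3
```

Call:
play_rows(moves="6 -0.3 0 0.05 0 0 0; 4.5 -0.05 0 0.05 0 0 0; 3 0 0 0.05 0 0 0; 3 0 0 0.05 0 0 0; 3 0 0 0.05 0 0 0", squeeze=25)

```text
time_s: 16.52
eef_pos: [549.1, -6.9, 19.1]
orientation: [[0.0, 1.0, 0.004], [1.0, -0.0, -0.0], [-0.0, 0.004, -1.0]]
wrist_force: [-0.3, 0.5, -0.2]
grip_width: 57.1
```

Call:
play_rows(moves="2 0 0 0.05 0 0 0; 2 0 0 0.05 0 0 0; 2 0 0 0.05 0 0 0")

```text
time_s: 16.77
eef_pos: [549.3, -6.8, 18.3]
orientation: [[0.0, 1.0, 0.005], [1.0, -0.0, -0.0], [-0.0, 0.005, -1.0]]
wrist_force: [-1.4, -0.9, 10.0]
grip_width: 44.3
```

The fingertips are pressing on the flange. Raising slightly and closing on the collar.

Call:
play_rows(moves="4.5 0 0 -0.3 0 0 0; 2 0 0 0 0 0 0; 2 0 0 0.05 0 0 0; 2 0 0 0.05 0 0 0; 2 0 0 0.05 0 0 0")

```text
time_s: 17.18
eef_pos: [548.9, -6.9, 19.6]
orientation: [[0.0, 1.0, 0.004], [1.0, -0.0, -0.0], [-0.0, 0.004, -1.0]]
wrist_force: [0.6, -0.3, -1.9]
grip_width: 44.4
```

Call:
play_rows(moves="2 0 0 0 0 0 0; 2 0 0 -0.5 0 0 0; 2 0 0 -1 0 0 0; 2 0 0 -1 0 0 0; 2 0 0 0 0 0 0")

```text
time_s: 17.6
eef_pos: [548.1, -6.9, 46.1]
orientation: [[-0.0, 1.0, 0.002], [1.0, 0.0, -0.001], [-0.001, 0.002, -1.0]]
wrist_force: [0.8, -0.0, -2.0]
grip_width: 44.4
```

```bash
python3 plan.py 517 292 140 90; python3 - <<'E'
from h import *
im=grab('scene'); cv2.imwrite('pics/c7.png',cv2.resize(cv2.cvtColor(im,cv2.COLOR_RGB2BGR)[170:290,210:350],None,fx=4,fy=4,interpolation=cv2.INTER_CUBIC))
E
```

```text
t 17.6 pos [548.1  -6.9  46.1] yaw 90.01 w [0.12 0.04 0.01] q7 0.93 n 8 grip 44.379193026544144
3.73 -0.39 -1.18 0.0 0.0 0.0; 3.74 -0.39 -1.18 0.0 0.0 0.0; 3.74 -0.39 -1.18 0.0 0.0 0.0; 3.74 -0.39 -1.18 0.0 0.0 0.0; 3.74 -0.39 -1.18 0.0 0.0 0.0; 
3.74 -0.39 -1.18 0.0 0.0 0.0; 3.74 -0.39 -1.18 0.0 0.0 0.0; 3.74 -0.39 -1.17 0.0 0.0 0.0;
```

View pics/c7.png

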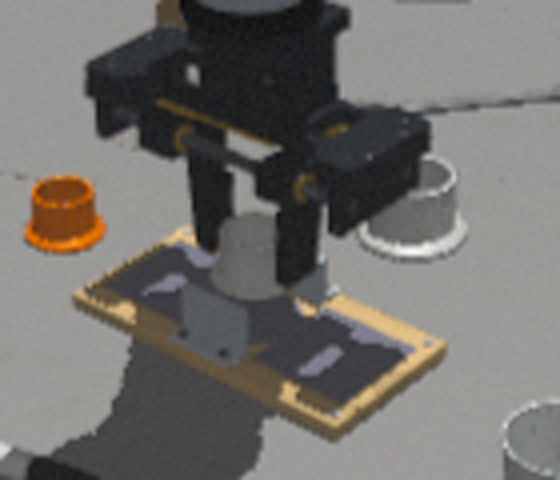

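Ferrule lifted clean between the stops (≈2 N load). Moving up, then to the dish.

Call:
play_rows(moves="2 0 0 -3 0 0 0; 2 0 0 -3 0 0 0; 2 2 -0.2 -2 0 0 0; 2 3.5 -0.4 -0.5 0 0 0; 2 3.8 -0.4 0 0 0 0")

```text
time_s: 18.07
eef_pos: [538.1, 75.8, 133.0]
orientation: [[0.019, 1.0, -0.001], [1.0, -0.019, -0.009], [-0.009, -0.001, -1.0]]
wrist_force: [-0.1, 0.4, -1.3]
grip_width: 44.5
```

Call:
play_rows(moves="2 3.8 -0.4 0 0 0 0; 2 3.8 -0.4 0 0 0 0; 2 3.8 -0.4 0 0 0 0; 2 3 -0.3 0 0 0 0; 2 1.5 -0.1 0 0 0 0")

```text
time_s: 18.48
eef_pos: [523.5, 246.8, 134.5]
orientation: [[0.017, 1.0, 0.003], [1.0, -0.017, -0.004], [-0.004, 0.003, -1.0]]
wrist_force: [-0.8, 0.4, -2.1]
grip_width: 44.4
```

```bash
python3 plan.py 517 292 60 90
```

```text
t 18.4833 pos [523.5 246.8 134.5] yaw 89.0 w [ 0.17  0.23 -1.  ] q7 0.63 n 3 grip 44.38636554055259
1.51 -0.25 2.48 0.1 0.1 -0.3; 1.51 -0.24 2.48 0.1 0.1 -0.3; 1.51 -0.23 2.48 0.1 0.1 -0.3;
```

Call:
play_rows(moves="2 2 -0.2 1.5 0 0.2 -1; 2 1 -0.2 2 0 0 0; 2 0.3 0 1.8 0 0 0; 2 0 0 0.4 0 0 0; 2 0 0 0.1 0 0 0")

```text
time_s: 18.9
eef_pos: [518.1, 291.4, 76.6]
orientation: [[-0.012, 1.0, 0.006], [1.0, 0.012, 0.008], [0.008, 0.006, -1.0]]
wrist_force: [-0.6, -0.9, -2.1]
grip_width: 43.9
```

Call:
play_rows(moves="2 0 0 0 0 0 0; 2 0 0 0 0 0 0")

```text
time_s: 19.07
eef_pos: [518.1, 290.0, 77.1]
orientation: [[-0.011, 1.0, 0.006], [1.0, 0.011, 0.007], [0.007, 0.006, -1.0]]
wrist_force: [-0.0, -0.2, -2.5]
grip_width: 44.2
```

```bash
python3 plan.py 517 292 40 90
```

```text
t 19.0667 pos [518.1 290.   77.1] yaw 90.62 w [ 0.33 -0.39  0.62] q7 0.57 n 1 grip 44.24255068342395
0.17 -0.13 3.71 0.3 -0.4 0.6;
```

Call:
play_rows(moves="2 0.2 -0.1 1.2 0.3 -0.4 0.6; 2 0.05 0 1.5 0 0 0; 2 0.05 0 1 0 0 0; 2 0.05 0 0.6 0 0 0; 2 0.05 0 0.3 0 0 0")

```text
time_s: 19.48
eef_pos: [521.1, 292.5, 31.6]
orientation: [[0.008, 1.0, 0.006], [1.0, -0.008, 0.001], [0.001, 0.006, -1.0]]
wrist_force: [-0.9, -0.8, -2.0]
grip_width: 44.3
```

Call:
play_rows(moves="2 0 0 0.2 0 0 0; 2 0 0 0.15 0 0 0")

```text
time_s: 19.65
eef_pos: [521.0, 292.3, 27.2]
orientation: [[0.008, 1.0, 0.006], [1.0, -0.008, 0.0], [0.0, 0.006, -1.0]]
wrist_force: [-0.4, -0.2, -1.0]
grip_width: 44.0
```

Call:
play_rows(moves="2 0 -0.35 0.5 0 0 0; 2 0 0 0.5 0 0 0; 2 0 0 0.25 0 0 0; 2 0 0 0.15 0 0 0; 2 0 0 0.15 0 0 0")

```text
time_s: 20.07
eef_pos: [517.8, 292.7, 12.2]
orientation: [[0.008, 1.0, 0.007], [1.0, -0.008, 0.001], [0.001, 0.007, -1.0]]
wrist_force: [-4.1, -3.2, 24.1]
grip_width: 44.5
```

Seated in the dish. Opening partway and rising.

Call:
play_rows(moves="5.5 0 0 -0.05 0 0 0; 5.5 0 0 0 0 0 0; 5.5 0 0 0 0 0 0; 5.5 0 0 0 0 0 0")

```text
time_s: 20.4
eef_pos: [518.8, 293.6, 14.2]
orientation: [[0.008, 1.0, 0.01], [1.0, -0.008, 0.002], [0.003, 0.01, -1.0]]
wrist_force: [-0.4, -0.2, 0.1]
grip_width: 54.9
```

Call:
play_rows(moves="5.5 0 0 -0.5 0 0 0; 5.5 0 0 -2 0 0 0; 5.5 0 0 -3 0 0 0; 8.8 0 0 -4 0 0 0; 8.8 0 0 -4 0 0 0")

```text
time_s: 20.82
eef_pos: [512.7, 290.1, 145.8]
orientation: [[0.007, 1.0, -0.005], [1.0, -0.007, -0.008], [-0.008, -0.005, -1.0]]
wrist_force: [1.3, 0.7, 0.7]
grip_width: 66.5
```

```bash
python3 plan.py 494 -340 190 0; python3 - <<'E'
from h import *
im=grab('scene'); cv2.imwrite('pics/s8.png',cv2.cvtColor(im,cv2.COLOR_RGB2BGR)[130:400,100:480])
E
```

```text
t 20.8167 pos [512.7 290.1 145.8] yaw 89.62 w [ 0.14  0.59 89.62] q7 0.6 n 16 grip 66.53498037593089
-3.94 -0.09 -0.24 0.0 0.0 5.6; -3.93 0.29 -0.25 0.0 0.0 5.6; -3.88 0.68 -0.25 0.0 0.0 5.6; -3.8 1.05 -0.25 0.0 0.0 5.6; -3.68 1.42 -0.25 0.0 0.0 5.6; 
-3.52 1.77 -0.26 0.0 0.0 5.6; -3.33 2.1 -0.26 0.0 0.0 5.6; -3.11 2.42 -0.26 0.0 0.0 5.6; -2.86 2.71 -0.26 0.0 0.0 5.6; -2.58 2.98 -0.27 0.0 0.0 5.6; 
-2.28 3.21 -0.27 0.0 0.0 5.6; -1.95 3.42 -0.27 0.0 0.0 5.6; -1.61 3.6 -0.27 0.0 0.0 5.6; -1.25 3.74 -0.27 0.0 0.0 5.6; -0.88 3.84 -0.27 0.0 0.0 5.6; 
-0.5 3.91 -0.28 0.0 0.0 5.6;
```

View pics/s8.png

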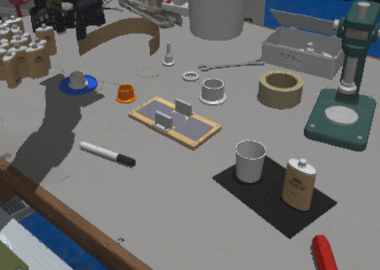

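The ferrule sits in the dish with bottle and cup still standing on the mat. Moving to the bottle.

Call:
play_rows(moves="8.8 -3.9 0 -0.8 0 0.2 5.6; 8.8 -3.9 0.3 -0.7 0 0.2 5.6; 8.8 -3.9 0.7 -0.5 0 0 5.6; 8.8 -3.8 1.1 -0.3 0 0 5.6; 8.8 -3.7 1.4 -0.3 0 0 5.6")

```text
time_s: 21.28
eef_pos: [514.2, 105.8, 184.7]
orientation: [[0.477, 0.879, 0.022], [0.878, -0.477, 0.027], [0.034, 0.006, -0.999]]
wrist_force: [1.4, -0.0, 0.4]
grip_width: 87.6
```

Call:
play_rows(moves="8.8 -3.5 1.8 -0.3 0 0 5.6; 8.8 -3.3 2.1 -0.3 0 0 5.6; 8.8 -3.1 2.4 -0.3 0 0 5.6; 8.8 -2.9 2.7 -0.3 0 0 5.6; 8.8 -2.6 3.0 -0.3 0 0 5.6")

```text
time_s: 21.7
eef_pos: [504.7, -100.5, 196.6]
orientation: [[0.846, 0.532, 0.027], [0.532, -0.847, 0.027], [0.037, -0.009, -0.999]]
wrist_force: [0.1, 0.9, -0.6]
grip_width: 88.2
```

```bash
python3 plan.py 494 -340 190 0
```

```text
t 21.7 pos [ 504.7 -100.5  196.6] yaw 32.14 w [-1.09 -1.93 32.15] q7 0.52 n 6 grip 88.19168648710061
-2.28 3.29 -0.0 -0.2 -0.3 5.4; -1.96 3.48 0.02 -0.2 -0.3 5.4; -1.63 3.65 0.04 -0.2 -0.3 5.4; -1.28 3.79 0.06 -0.2 -0.3 5.4; -0.92 3.89 0.08 -0.2 -0.3 5.4; 
-0.55 3.96 0.09 -0.2 -0.3 5.4;
```

Call:
play_rows(moves="8.8 -2.3 3.3 0 -0.2 -0.3 5.4; 8.8 -2.0 3.5 0 -0.2 -0.3 5.4; 8.8 -1.6 3.6 0 -0.2 -0.3 5.4; 8.8 -1.2 3.6 0 -0.2 -0.3 5.4; 8.8 -0.7 2.8 0 -0.2 -0.3 5")

```text
time_s: 22.12
eef_pos: [490.8, -298.5, 195.2]
orientation: [[0.998, 0.068, 0.01], [0.068, -0.998, -0.001], [0.01, 0.002, -1.0]]
wrist_force: [0.2, -0.3, -0.2]
grip_width: 87.8
```

Call:
play_rows(moves="8.8 -0.3 1.5 0 -0.2 -0.3 2; 8.8 0 0.3 0 0 0 0; 8.8 0 0 0 0 0 0; 8.8 0 0 0 0 0 0")

```text
time_s: 22.45
eef_pos: [486.7, -323.5, 195.2]
orientation: [[1.0, 0.023, 0.005], [0.023, -1.0, -0.009], [0.005, 0.009, -1.0]]
wrist_force: [0.7, 0.3, 0.2]
grip_width: 88.3
```

```bash
python3 plan.py 494 -340 120 0
```

```text
t 22.45 pos [ 486.7 -323.5  195.2] yaw 1.3 w [ 0.49 -0.27  1.3 ] q7 0.47 n 2 grip 88.30481589528392
0.33 0.8 3.77 0.2 -0.1 0.6; 0.34 0.81 3.77 0.2 -0.1 0.6;
```

Call:
play_rows(moves="8.8 0.6 1.4 1.5 0.4 -0.2 1.3; 8.8 0.1 0.3 2 0 0 0; 8.8 0 0.1 1.8 0 0 0; 8.8 0 0.1 0.4 0 0 0; 8.8 0 0.1 0.1 0 0 0")

```text
time_s: 22.87
eef_pos: [500.3, -329.9, 137.2]
orientation: [[1.0, 0.023, 0.006], [0.023, -1.0, 0.008], [0.006, -0.007, -1.0]]
wrist_force: [-0.1, -0.2, -0.2]
grip_width: 88.0
```

```bash
python3 plan.py 494 -340 44 0
```

```text
t 22.8667 pos [ 500.3 -329.9  137.2] yaw 1.3 w [-0.43 -0.34  1.3 ] q7 0.48 n 3 grip 87.99892804199025
-0.24 0.36 3.1 -0.1 -0.1 0.4; -0.23 0.35 3.1 -0.1 -0.1 0.4; -0.22 0.34 3.1 -0.1 -0.1 0.4;
```

Call:
play_rows(moves="8.8 -0.6 1 2 -0.4 -0.3 1.3; 8.8 -0.1 0.3 2.5 0 0 0; 8.8 0 0.2 1.8 0 0 0; 8.8 0 0.15 0.4 0 0 0; 8.8 0 0.15 0.1 0 0 0")

```text
time_s: 23.28
eef_pos: [499.8, -340.7, 71.7]
orientation: [[1.0, 0.013, 0.008], [0.013, -1.0, 0.003], [0.008, -0.003, -1.0]]
wrist_force: [-0.7, -0.5, 0.2]
grip_width: 88.1
```

```bash
python3 plan.py 494 -340 44 0
```

```text
t 23.2833 pos [ 499.8 -340.7   71.7] yaw 0.76 w [-0.19 -0.47  0.76] q7 0.47 n 1 grip 88.13727731348146
-0.6 -0.07 2.77 -0.2 -0.5 0.8;
```

Call:
play_rows(moves="8.8 -0.6 0.1 1 -0.2 -0.4 0.8; 8.8 0 0.1 1 0 0 0; 6 0 0.1 0.6 0 0 0; 5 0 0.1 0.2 0 0 0; 4 0 0.1 0.1 0 0 0")

```text
time_s: 23.7
eef_pos: [496.3, -345.3, 44.1]
orientation: [[1.0, 0.001, 0.006], [0.001, -1.0, -0.002], [0.006, 0.002, -1.0]]
wrist_force: [-0.7, 1.3, -0.4]
grip_width: 69.9
```

Call:
play_rows(moves="4 -0.2 -0.45 0 0 -0.3 0; 3.5 0 0 0.05 0 0 0; 2 0 0 0.05 0 0 0; 2 0 0 0.05 0 0 0; 2 0 0 0.05 0 0 0", squeeze=15)

```text
time_s: 24.12
eef_pos: [494.8, -341.0, 42.9]
orientation: [[1.0, 0.001, 0.002], [0.001, -1.0, -0.003], [0.002, 0.003, -1.0]]
wrist_force: [1.2, 0.1, 0.4]
grip_width: 37.1
```

Call:
play_rows(moves="2 0 0 0.05 0 0 0; 2 0 0 0.05 0 0 0; 2 0 0 0.05 0 0 0")

```text
time_s: 24.37
eef_pos: [495.0, -341.1, 42.3]
orientation: [[1.0, 0.001, 0.002], [0.001, -1.0, -0.003], [0.002, 0.003, -1.0]]
wrist_force: [-0.5, 0.9, 7.7]
grip_width: 25.9
```

Call:
play_rows(moves="2 0 0 -1 0 0 0; 2 0 0 -3 0 0 0; 2 0 0 -4 0 0 0; 2 0 0 -3 0 0 0; 2 0.4 -1.5 -1 0 0 0")

```text
time_s: 24.78
eef_pos: [494.6, -327.8, 164.6]
orientation: [[1.0, -0.004, -0.007], [-0.004, -1.0, -0.001], [-0.007, 0.001, -1.0]]
wrist_force: [0.3, -0.4, -1.7]
grip_width: 26.3
```

```bash
python3 plan.py 548 -66 165 0
```

```text
t 24.7833 pos [ 494.6 -327.8  164.6] yaw -0.24 w [ 0.08  0.38 -0.24] q7 0.45 n 7 grip 26.305778542416938
0.75 -3.74 -0.02 0.0 0.1 -0.0; 0.75 -3.74 -0.01 0.0 0.1 -0.0; 0.75 -3.74 -0.01 0.0 0.1 -0.0; 0.75 -3.74 -0.01 0.0 0.1 -0.0; 0.76 -3.74 -0.01 0.0 0.1 -0.0; 
0.76 -3.74 -0.01 0.0 0.1 -0.0; 0.76 -3.74 -0.01 0.0 0.1 -0.0;
```

Call:
play_rows(moves="2 0.8 -3.5 0 0 0.3 0; 2 0.8 -3.8 0 0 0 0; 2 0.8 -3.8 0 0 0 0; 2 0.8 -3.7 0 0 0 0; 2 0.8 -3.7 0 0 0 0")

```text
time_s: 25.2
eef_pos: [538.2, -149.1, 171.9]
orientation: [[1.0, -0.024, 0.011], [-0.023, -1.0, -0.014], [0.012, 0.014, -1.0]]
wrist_force: [0.6, -0.4, -0.7]
grip_width: 25.9
```

Call:
play_rows(moves="2 0.6 -3 0 0 0 0; 2 0.3 -1.5 0 0 0 0; 2 0 -0.3 0 0 0 0; 2 0 0 0 0 0 0; 2 0 0 0 0 0 0")

```text
time_s: 25.62
eef_pos: [550.8, -86.7, 173.8]
orientation: [[1.0, -0.007, 0.015], [-0.007, -1.0, -0.007], [0.015, 0.007, -1.0]]
wrist_force: [0.3, -0.1, -1.6]
grip_width: 26.1
```

```bash
python3 plan.py 548 -66 80 0
```

```text
t 25.6167 pos [550.8 -86.7 173.8] yaw -0.38 w [ 0.39 -0.87 -0.38] q7 0.07 n 3 grip 26.059445255943377
-0.14 -0.71 3.12 0.1 -0.3 -0.1; -0.13 -0.7 3.12 0.1 -0.3 -0.1; -0.11 -0.7 3.12 0.1 -0.3 -0.1;
```

Call:
play_rows(moves="2 -0.3 -1.7 1.5 0.3 -0.8 -0.3; 2 -0.1 -0.4 2 0 0 0; 2 -0.1 -0.1 1.8 0 0 0; 2 0 -0.1 0.5 0 0 0; 2 0 -0.1 0.2 0 0 0")

```text
time_s: 26.03
eef_pos: [546.5, -75.1, 114.2]
orientation: [[1.0, -0.018, 0.005], [-0.018, -1.0, -0.009], [0.006, 0.009, -1.0]]
wrist_force: [0.5, -0.4, -1.2]
grip_width: 26.3
```

```bash
python3 plan.py 548 -66 50 0
```

```text
t 26.0333 pos [546.5 -75.1 114.2] yaw -1.01 w [ 0.5  -0.31 -1.01] q7 0.04 n 2 grip 26.2711174773649
0.05 -0.48 3.2 0.2 -0.2 -0.5; 0.06 -0.47 3.21 0.2 -0.2 -0.5;
```

Call:
play_rows(moves="2 0.1 -1 1.2 0.4 -0.3 -1; 2 0 -0.1 1.6 0 0 0; 2 0 -0.1 1.2 0 0 0; 2 0 -0.1 0.3 0 0 0; 2 0 -0.1 0.1 0 0 0")

```text
time_s: 26.45
eef_pos: [550.0, -65.1, 69.4]
orientation: [[1.0, -0.005, 0.004], [-0.005, -1.0, -0.003], [0.004, 0.003, -1.0]]
wrist_force: [-0.0, -0.0, -0.3]
grip_width: 26.1
```

```bash
python3 plan.py 548 -66 50 0
```

```text
t 26.45 pos [550.  -65.1  69.4] yaw -0.26 w [ 0.17 -0.24 -0.26] q7 0.04 n 1 grip 26.11948416201527
-0.21 0.09 1.94 0.2 -0.2 -0.3;
```

Call:
play_rows(moves="2 -0.2 0 0.7 0.2 -0.2 -0.2; 2 0 0 0.5 0 0 0; 2 0 0 0.3 0 0 0; 2 0 0 0.2 0 0 0; 2 0 0 0.15 0 0 0")

```text
time_s: 26.87
eef_pos: [549.5, -65.3, 51.0]
orientation: [[1.0, -0.001, 0.004], [-0.001, -1.0, 0.001], [0.004, -0.001, -1.0]]
wrist_force: [-0.0, -0.3, -0.9]
grip_width: 26.2
```

Call:
play_rows(moves="2 -0.1 0 0.1 0 -0.1 0; 2 0 0 0.15 0 0 0; 2 0 0 0.15 0 0 0")

```text
time_s: 27.12
eef_pos: [548.7, -65.3, 49.1]
orientation: [[1.0, -0.001, 0.003], [-0.001, -1.0, 0.001], [0.003, -0.001, -1.0]]
wrist_force: [-4.1, 0.4, 22.9]
grip_width: 26.2
```

Seated. Releasing and rising, then going to the cup.

Call:
play_rows(moves="3.5 0 0 -0.15 0 0 0; 5 0 0 0 0 0 0; 8.8 0 0 0 0 0 0; 8.8 0 0 0 0 0 0; 8.8 0 0 -0.3 0 0 0")

```text
time_s: 27.53
eef_pos: [549.4, -65.3, 54.8]
orientation: [[1.0, -0.001, 0.005], [-0.001, -1.0, 0.001], [0.005, -0.001, -1.0]]
wrist_force: [0.3, -0.2, 1.0]
grip_width: 57.2
```

Call:
play_rows(moves="8.8 0 0 -1 0 0 0; 8.8 0 0 -3 0 0 0; 8.8 0 0 -4 0 0 0; 8.8 0 0 -4 0 0 0; 8.8 -0.3 1.5 -1 0 0 0")

```text
time_s: 27.95
eef_pos: [544.1, -76.7, 188.4]
orientation: [[1.0, 0.005, -0.003], [0.005, -1.0, 0.004], [-0.003, -0.004, -1.0]]
wrist_force: [0.7, -0.3, -0.5]
grip_width: 87.4
```

Call:
play_rows(moves="8.8 -0.8 3.5 0 0 0 0; 8.8 -0.9 3.6 0 0 0 0; 8.8 -0.8 3.3 0 0 0 0; 8.8 -0.4 1.8 0 0 0 0; 8.8 0 0.5 0 0 0 0")

```text
time_s: 28.37
eef_pos: [518.3, -209.0, 197.6]
orientation: [[1.0, 0.009, 0.011], [0.009, -1.0, 0.0], [0.011, -0.0, -1.0]]
wrist_force: [-0.3, 1.3, 0.3]
grip_width: 88.1
```

```bash
python3 plan.py 505 -234 120 0; python3 - <<'E'
from h import *
np.set_printoptions(precision=1,suppress=True)
for c in('top','scene'):
    im=grab(c)
    for n,z in(('cup_mid',33),('bottle_mid',58)):
        for r in vision.regions_of(c,n)[:3]: print(c,n,round(r['score'],2),np.array(r['location']),atz(c,r['location'],z))
cv2.imwrite('pics/s9.png',cv2.cvtColor(im,cv2.COLOR_RGB2BGR)[130:400,100:480])
E
```

```text
t 28.3667 pos [ 518.3 -209.   197.6] yaw 0.52 w [-0.01 -0.65  0.52] q7 0.29 n 3 grip 88.08389328764756
-0.48 0.83 2.58 -0.0 -0.2 0.2; -0.47 0.83 2.58 -0.0 -0.2 0.2; -0.45 0.83 2.59 -0.0 -0.2 0.2; top cup_mid 0.47 [378.  230.6] [ 504.2 -218.9   33. ]
top bottle_mid 0.72 [310.5 211.2] [547.4 -59.   58. ]
scene cup_mid 0.91 [348.6 290.2] [ 506.7 -230.7   33. ]
scene bottle_mid 0.9 [294.1 240.9] [544.5 -68.4  58. ]
```

View pics/s9.png

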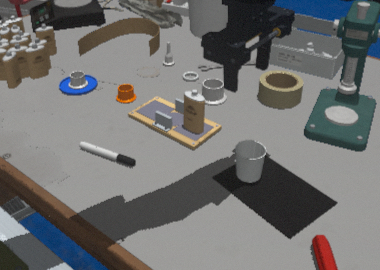

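Bottle is back on its seat upright, scene pixel (294,241) against (295,240) at the start. Before regripping the cup, I'll fit its position with a silhouette model.

```bash
cat > fit.py <<'E'
from h import *
from scipy.optimize import least_squares
a=np.linspace(0,2*np.pi,40)
def ext(P): return np.array([P[:,0].min(),P[:,0].max(),P[:,1].min()])
def fitcup(c,mask,z0,x0):
    ys,xs=np.nonzero(mask);m=np.array([xs.min()-.5,xs.max()+.5,ys.min()-.5])
    f=lambda p:ext(np.array([proj(c,(p[0]+29*np.cos(t),p[1]+29*np.sin(t),z0+61)) for t in a]))-m
    r=least_squares(f,x0,diff_step=1e-3);return r.x,r.fun
E
python3 - <<'E'
from fit import *
np.set_printoptions(precision=1,suppress=True)
grab('scene')
r=vision.regions_of('scene','cup_mid')[0];print(r['score'],fitcup('scene',r['pixels'],3,[505,-234]))
E
python3 plan.py 505 -234 120 0
```

```text
0.88 (array([ 502.7, -233.8]), array([-0.2,  0.2, -0. ]))
t 28.7667 pos [ 520.3 -202.6  196.5] yaw 1.02 w [-0.22 -0.64  1.03] q7 0.29 n 3 grip 87.68154593463697
-0.56 1.05 2.54 -0.1 -0.2 0.3; -0.54 1.05 2.54 -0.1 -0.2 0.3; -0.53 1.05 2.55 -0.1 -0.2 0.3;
```

Call:
play_rows(moves="8.8 -1.5 2.8 1.5 -0.2 -0.6 1; 8.8 -0.3 0.6 2 0 0 0; 8.8 0 0.2 2 0 0 0; 8.8 0 0.1 0.5 0 0 0; 8.8 0 0.1 0.1 0 0 0")

```text
time_s: 29.18
eef_pos: [506.9, -236.1, 134.3]
orientation: [[1.0, 0.011, 0.005], [0.011, -1.0, 0.002], [0.005, -0.002, -1.0]]
wrist_force: [-0.3, 0.6, 0.0]
grip_width: 88.1
```

```bash
python3 plan.py 503 -234 36 0
```

```text
t 29.1833 pos [ 506.9 -236.1  134.3] yaw 0.61 w [-0.1  -0.28  0.61] q7 0.33 n 3 grip 88.07127276471654
-0.14 -0.07 3.28 -0.0 -0.1 0.2; -0.14 -0.07 3.28 -0.0 -0.1 0.2; -0.13 -0.07 3.28 -0.0 -0.1 0.2;
```

Call:
play_rows(moves="8.8 -0.4 -0.1 1.8 0 -0.3 0.6; 8.8 0 0.1 2.3 0 0 0; 8.8 0 0.1 2 0 0 0; 8.8 0 0.1 0.5 0 0 0; 8.8 0 0.1 0.1 0 0 0")

```text
time_s: 29.6
eef_pos: [508.2, -235.9, 68.9]
orientation: [[1.0, 0.006, 0.007], [0.006, -1.0, 0.002], [0.007, -0.001, -1.0]]
wrist_force: [0.2, 0.3, 0.3]
grip_width: 88.0
```

```bash
python3 plan.py 503 -234 36 0
```

```text
t 29.6 pos [ 508.2 -235.9   68.9] yaw 0.35 w [-0.09 -0.4   0.35] q7 0.32 n 1 grip 88.03274626831163
-0.55 -0.19 3.29 -0.1 -0.4 0.3;
```

Call:
play_rows(moves="8.8 -0.6 -0.1 1 0 -0.4 0.3; 8.8 -0.1 0.1 1.2 0 0 0; 8 0 0.1 0.8 0 0 0; 7 0 0.1 0.2 0 0 0; 6 0 0.05 0.1 0 0 0")

```text
time_s: 30.02
eef_pos: [503.5, -238.5, 36.4]
orientation: [[1.0, 0.002, 0.005], [0.002, -1.0, -0.0], [0.005, 0.0, -1.0]]
wrist_force: [0.6, 0.0, -0.2]
grip_width: 69.9
```

Call:
play_rows(moves="5 0 -0.45 0 0 -0.2 0; 5 0 0 0.05 0 0 0; 5 0 0 0.05 0 0 0; 4.5 0 0 0.05 0 0 0; 4.5 0 0 0.05 0 0 0", squeeze=10)

```text
time_s: 30.43
eef_pos: [503.5, -234.5, 35.8]
orientation: [[1.0, 0.001, 0.001], [0.001, -1.0, -0.001], [0.001, 0.001, -1.0]]
wrist_force: [-1.0, -0.0, 4.2]
grip_width: 54.8
```

Call:
play_rows(moves="4.5 0 0 -0.5 0 0 0; 4.5 0 0 -2.5 0 0 0; 4.5 0 0 -3.5 0 0 0; 4.5 0 0 -4 0 0 0; 4.5 0 0 -3 0 0 0")

```text
time_s: 30.85
eef_pos: [500.0, -232.0, 169.7]
orientation: [[1.0, 0.002, -0.011], [0.002, -1.0, 0.005], [-0.011, -0.005, -1.0]]
wrist_force: [0.6, -0.2, -0.3]
grip_width: 54.8
```

```bash
python3 plan.py 548 50 180 0
```

```text
t 30.85 pos [ 500.  -232.   169.7] yaw 0.13 w [-0.27  0.62  0.13] q7 0.33 n 8 grip 54.82840510995203
0.61 -3.52 -0.12 -0.0 0.1 0.0; 0.61 -3.52 -0.12 -0.0 0.1 0.0; 0.6 -3.52 -0.12 -0.0 0.1 0.0; 0.6 -3.52 -0.12 -0.0 0.1 0.0; 0.6 -3.52 -0.12 -0.0 0.1 0.0; 
0.6 -3.52 -0.12 -0.0 0.1 0.0; 0.6 -3.52 -0.13 -0.0 0.1 0.0; 0.6 -3.52 -0.13 -0.0 0.1 0.0;
```

Call:
play_rows(moves="4.5 0.6 -3 -0.8 0 0.5 0; 4.5 0.6 -3.6 -0.5 0 0 0; 4.5 0.6 -3.6 0 0 0 0; 4.5 0.6 -3.6 0 0 0 0; 4.5 0.6 -3.6 0 0 0 0")

```text
time_s: 31.27
eef_pos: [535.6, -66.7, 193.9]
orientation: [[1.0, -0.02, 0.018], [-0.02, -1.0, -0.008], [0.018, 0.007, -1.0]]
wrist_force: [0.9, 0.2, -0.7]
grip_width: 54.9
```

Call:
play_rows(moves="4.5 0.6 -3.6 0 0 0 0; 4.5 0.5 -3 0 0 0 0; 4.5 0.2 -2 0 0 0 0; 4.5 0 -0.8 0 0 0 0; 4.5 0 0 0 0 0 0")

```text
time_s: 31.68
eef_pos: [552.0, 44.3, 195.4]
orientation: [[1.0, -0.005, 0.023], [-0.005, -1.0, 0.001], [0.023, -0.001, -1.0]]
wrist_force: [-0.6, 0.2, -0.3]
grip_width: 54.8
```

```bash
python3 plan.py 548 49.5 100 0
```

```text
t 31.6833 pos [552.   44.3 195.4] yaw -0.27 w [-0.04 -1.32 -0.27] q7 -0.13 n 3 grip 54.753079061026384
-0.21 -0.17 3.17 -0.0 -0.4 -0.1; -0.18 -0.17 3.18 -0.0 -0.4 -0.1; -0.16 -0.17 3.18 -0.0 -0.4 -0.1;
```

Call:
play_rows(moves="4.5 -0.3 -0.5 2 0 -1.2 -0.2; 4.5 -0.1 0 2.2 0 0 0; 4.5 0 0 2 0 0 0; 4.5 0 0 0.4 0 0 0; 4.5 0 0 0.1 0 0 0")

```text
time_s: 32.1
eef_pos: [549.7, 41.6, 128.4]
orientation: [[1.0, -0.008, 0.006], [-0.008, -1.0, -0.003], [0.006, 0.003, -1.0]]
wrist_force: [0.4, -0.4, 0.1]
grip_width: 54.7
```

```bash
python3 plan.py 548 49.5 43 0
```

```text
t 32.1 pos [549.7  41.6 128.4] yaw -0.45 w [ 0.19 -0.33 -0.45] q7 -0.13 n 3 grip 54.73061024978677
-0.08 -0.27 2.85 0.1 -0.1 -0.2; -0.07 -0.27 2.85 0.1 -0.1 -0.2; -0.06 -0.27 2.85 0.1 -0.1 -0.2;
```

Call:
play_rows(moves="4.5 -0.1 -0.8 1.5 0.2 -0.3 -0.4; 4.5 0 -0.1 2 0 0 0; 4.5 0 -0.1 1.4 0 0 0; 4.5 0 -0.05 0.4 0 0 0; 4.5 0 -0.05 0.1 0 0 0")

```text
time_s: 32.52
eef_pos: [552.1, 44.6, 77.4]
orientation: [[1.0, -0.011, 0.007], [-0.011, -1.0, -0.003], [0.007, 0.003, -1.0]]
wrist_force: [0.3, -0.2, -0.2]
grip_width: 55.0
```

```bash
python3 plan.py 548 49.5 43 0
```

```text
t 32.5167 pos [552.1  44.6  77.4] yaw -0.64 w [ 0.2  -0.41 -0.64] q7 -0.13 n 1 grip 55.01169699963705
-0.44 -0.5 3.43 0.2 -0.4 -0.6;
```

Call:
play_rows(moves="4.5 -0.5 -0.6 1 0.2 -0.4 -0.6; 4.5 0 -0.1 1 0 0 0; 4.5 0 -0.1 0.5 0 0 0; 4.5 0 -0.05 0.3 0 0 0; 4.5 0 0 0.15 0 0 0")

```text
time_s: 32.93
eef_pos: [549.0, 52.5, 48.5]
orientation: [[1.0, -0.002, 0.005], [-0.002, -1.0, 0.0], [0.005, -0.0, -1.0]]
wrist_force: [0.4, -0.4, 0.2]
grip_width: 54.7
```

Call:
play_rows(moves="4.5 -0.1 0.25 0.2 0 -0.2 0; 4.5 0 0 0.2 0 0 0; 4.5 0 0 0.15 0 0 0; 4.5 0 0 0.15 0 0 0")

```text
time_s: 33.27
eef_pos: [547.8, 50.0, 41.8]
orientation: [[1.0, -0.002, 0.001], [-0.002, -1.0, 0.001], [0.001, -0.001, -1.0]]
wrist_force: [-3.5, 0.3, 12.3]
grip_width: 54.6
```

Seated. Release, rise, and back away.

Call:
play_rows(moves="6 0 0 -0.05 0 0 0; 8.8 0 0 0 0 0 0; 8.8 0 0 0.05 0 0 0; 8.8 0 0 0.05 0 0 0; 8.8 0 0 -0.2 0 0 0")

```text
time_s: 33.68
eef_pos: [548.3, 49.8, 43.6]
orientation: [[1.0, -0.002, 0.002], [-0.002, -1.0, 0.001], [0.002, -0.001, -1.0]]
wrist_force: [-0.3, -0.7, 0.4]
grip_width: 84.7
```

Call:
play_rows(moves="8.8 0 0 -1 0 0 0; 8.8 0 0 -3 0 0 0; 8.8 0 0 -4 0 0 0; 8.8 0 0 -4 0 0 0; 8.8 -0.3 -1.5 -2 0 0 0")

```text
time_s: 34.1
eef_pos: [542.3, 60.7, 186.3]
orientation: [[1.0, -0.007, -0.009], [-0.007, -1.0, -0.004], [-0.009, 0.004, -1.0]]
wrist_force: [0.3, -0.5, 0.7]
grip_width: 87.6
```

Call:
play_rows(moves="8.8 -0.3 -3.5 0 0 0 0; 8.8 -0.3 -4 0 0 0 0; 8.8 -0.3 -4 0 0 0 0; 8.8 -0.3 -4 0 0 0 0; 8.8 -0.3 -4 0 0 0 0")

```text
time_s: 34.52
eef_pos: [535.4, 252.4, 198.5]
orientation: [[1.0, -0.028, 0.009], [-0.028, -1.0, -0.005], [0.009, 0.004, -1.0]]
wrist_force: [1.2, -0.3, 0.2]
grip_width: 88.2
```

Call:
play_rows(moves="8.8 -0.3 -4 0 0 0 0; 8.8 -0.3 -3 0 0 0 0; 8.8 0 -1 0 0 0 0; 8.8 0 0 0 0 0 0; 8.8 0 0 0 0 0 0")

```text
time_s: 34.93
eef_pos: [526.5, 348.6, 201.7]
orientation: [[1.0, -0.012, 0.01], [-0.012, -1.0, 0.004], [0.01, -0.005, -1.0]]
wrist_force: [0.6, -0.1, 0.1]
grip_width: 87.9
```

```bash
python3 - <<'E'
from fit import *
np.set_printoptions(precision=1,suppress=True)
print(env.sense()['eef_pos'],env.sense()['time_s'])
for c in('top','scene'):
    im=grab(c)
    for n,z in(('cup_mid',40),('bottle_mid',58),('ferrule_mid',19)):
        for r in vision.regions_of(c,n)[:3]:
            print(c,n,round(r['score'],2),np.array(r['location']),atz(c,r['location'],z),fitcup(c,r['pixels'],10,[548,50]) if c=='scene' and n[0]=='c' else '')
    f=cv2.cvtColor(im,cv2.COLOR_RGB2BGR)
    if c=='top': A=f[130:265,130:345]
    else: B=f[180:295,130:345]
o=cv2.imread('pics/scene0.png')[180:295,130:345]
cv2.imwrite('pics/fin.png',cv2.resize(np.vstack([B,o]),None,fx=2.6,fy=2.6,interpolation=cv2.INTER_CUBIC))
cv2.imwrite('pics/fint.png',cv2.resize(A,None,fx=3,fy=3,interpolation=cv2.INTER_CUBIC))
E
```

```text
[526.5 348.6 201.7] 34.9333
top cup_mid 0.81 [261.9 210.6] [552.4  54.2  40. ] 
top cup_mid 0.17 [341.9 104.8] [ 813.2 -141.4   40. ] 
top bottle_mid 0.69 [314.2 211.8] [546.  -67.5  58. ] 
top ferrule_mid 0.74 [222.3 214.7] [546.5 149.2  19. ] 
top ferrule_mid 0.68 [285.6 162.5] [674.  -3.  19.] 
top ferrule_mid 0.55 [165.4 226.8] [518.2 283.7  19. ] 
scene cup_mid 0.62 [255.2 228.2] [550.9  50.6  40. ] (array([545.7,  48.2]), array([-0.3,  0.3, -0. ]))
scene bottle_mid 0.97 [294.  239.3] [549.3 -64.4  58. ] 
scene ferrule_mid 0.83 [224.5 222.2] [548.3 151.1  19. ] 
scene ferrule_mid 0.73 [176.3 210.2] [511.4 290.1  19. ] 
scene ferrule_mid 0.65 [314.5 224.9] [677.6 -26.2  19. ]
```

View pics/fin.png

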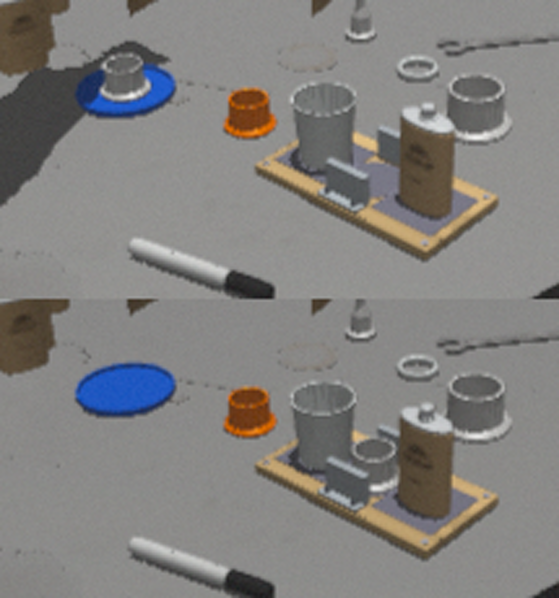

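View pics/fint.png

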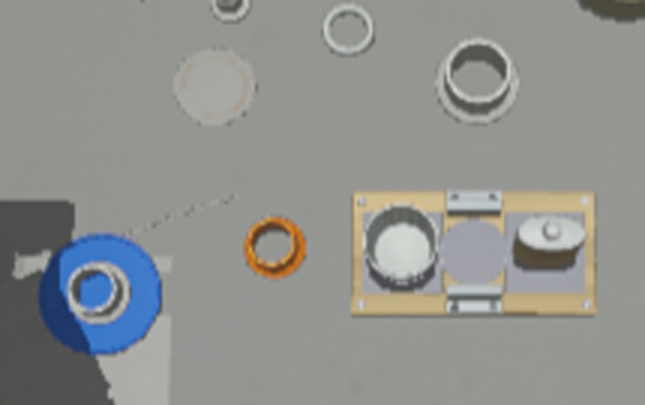

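The final pictures match the start: bottle, cup and bystanders are where they were, and the ferrule is centred in the dish. Flange centre is about (99,293) in the top crop and the dish centre (101,294). Handing in.

```bash
python3 -c "
from workcell import env
print(env.sign_off())"
```

```text
the job is handed in; nothing more can be done
None
```

The job is done and handed in at about 35 s of the 120 s allowed. I stood the cup and the bottle on the black mat, set the ferrule flange down in the blue dish, then put the bottle and the cup back upright on their own seats.

**Last checks:**
- **Ferrule:** in the top view its flange is within about 2 mm of the dish centre, and it stands level.
- **Cup and bottle:** in the scene view both overlay the starting picture to within a pixel or so. The cup is at about (546–548, 48–50) mm, where it started at (548, 50). The bottle is at about (549, -65) mm, where it started at (549, -64).
- **Bystanders:** the marker and the nozzle are unmoved in the pictures. The tape roll was not in the last crop, but the network found it at the same place as at the start, and the arm never went near it.
- **Arm:** it was clear of everything, about 200 mm up.

**Disagreements:** raw network centres differed between the two cameras by up to about 8 mm, because each sees only part of an object. I relied on the silhouette fit, the measured arm poses and the overlay instead.

**Small slips:** setting the cup on the mat pressed it with about 12 N and it slid roughly 8 mm in the jaws, which I corrected for on the return. The highest contact force I read was 24 N, when the ferrule seated in the dish.

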